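# Dial open the shop's cash box

### The job

Open the green cash box. Turn its crank dial clockwise until it comes gently up against its stop: that is zero, wherever the dial's marks happen to stand. From there dial counter-clockwise to 10, then clockwise back to 3, then counter-clockwise again to 6 (twelve marks to a full turn, always counted from the stop), and slide the lid to the right by its wooden grip as far as it goes; never force dial or lid, leave the other things where they stand, and let go at the end.

Things in the scene. Friction and masses are not known exactly. Their poses are not given: they have to be found in the camera images.
- cash_box: fixed green metal cash box, 160 (x) x 270 (y) x 85 mm high; origin under its centre, x away from the robot (yaw within 0.3 rad), y left. Left half: closed lock housing with the dial on its top, 85 mm up. Right half: open tray under the sliding lid, whose plate is flush with the housing's top.
- dial_axis (a point): point on the dial's vertical axis at the housing's top (85 mm up), 65 mm left (+y) of the box's centre. Turning takes 2 to 4 N at the knob (more as each of two inner wheels is picked up). The stop is a sprung buffer of 6 N m/rad: it yields 0.04 rad under 6 N more at the knob; its other side is met at about 11.3 marks.
- dial_turn (a joint): dial angle on the box, rad, counter-clockwise from above positive; starts near 0, some 2 to 8 marks short of the clockwise stop. The dial has slipped on its spindle: the reading at the stop varies by up to 0.9 rad either way and must be felt. Number n = that reading + n x 0.5236, right within 0.13 rad; overshooting a number spoils it: begin again at the stop.
- knob_grip (a point): middle of the grip of the upright wooden crank knob on the dial, 37 mm from its axis: 18 mm diameter from 9 to 34 mm above the dial's face; this point is 22 mm above it, 119 mm above the table. The knob spins freely on its pin, so it can be held and carried round without turning the gripper. At dial angle 0 it lies to box -x of the axis.
- lid_grip (a point): middle of the lid's wooden grip, a bar 50 mm long (box x), 14 mm thick (box y), standing 28 mm above the lid's plate (85 to 113 mm above the table); the point is 101 mm above the table and, lid shut, 51 mm right (-y) of the box's centre. Pinch it across its thickness.
- lid_travel (a joint): travel of the lid, m: 0 shut, grows as it slides to the box's right (-y), 0.085 fully open against its end stop. It slides with about 3 N; while the lock is not dialed right it stops after 2 to 3 mm.
- dial: dark steel disc, 104 mm diameter, face 12 mm above the housing, with 12 marks (30 deg each; the red one is opposite the knob) and a hub of 28 mm diameter, 4 mm high; origin on its axis at the housing's top; x, y turn with it.
- lid: the lid, a green plate 138 x 133 x 8 mm; origin under its centre.
- shop_bell: brass hand bell, 62 mm wide, 100 mm high, origin under its foot; bystander.
- tumbler_0: pink glass tumbler, 69 mm diameter, 100 mm high, origin under its foot; bystander.
- soap_0: cream bar of soap, 51 x 75 x 25 mm, origin under it; bystander.
- pepper_mill: turned wooden pepper mill, 55 mm diameter, 162 mm high, origin under its foot; bystander.

How it is judged (in metres and radians):
On the way, in this order (a step that is already met when the one before it is completed fails the run):
1. the dial is brought clockwise against its stop (more than 1.5 N on it) (contact force between dial and cash_box above 1.5 N), for 0.1 s.
2. the lid is slid open, more than 75 mm (value of joint lid_travel above 0.075 m), for 0.1 s.
At the end, for the whole second after the job is handed in: the lid stands open by more than 75 mm of its 85 mm and is at rest (value of joint lid_travel above 0.075 m and linear speed of lid below 0.01 m/s); the robot touches nothing.
It fails at once if the lock is forced: more than 25 N between dial works and stop, or between the lid's bolt and the locked wheels (contact force between any of dial, lid and cash_box above 25 N or contact force between lid and dial above 25 N).
It fails at once if a bystander is moved by more than 30 mm (distance of any of shop_bell, tumbler_0, soap_0, pepper_mill from where it was at the start of the episode above 0.03 m).
It also fails if it takes over 72 s, if anything falls off the work surface, if the arm or the gripper's body presses on something with over 40 N, if the wrist force passes 120 N, or if a joint passes its speed limit or range.

### The arm

A 7-joint arm with a two-finger parallel gripper is mounted at the origin on a cart in front of the work surface, level with it; the furniture and walls round the work are solid. World frame = base frame: x ahead of the robot, y to its left, z up, the work surface at z = 0. Lengths are in mm, angles in rad, forces in N, time in s.
With the tool pointing down it reaches from about 425 to 925 mm from the base axis. Payload 6.8 kg.
Tool frame: the origin (TCP) lies between the finger pads; the fingertips stand 8 mm ahead of it and the grasp point (between the pads) lies 11 mm behind it; z points along the fingers, y is the direction in which the jaws open and shut (so a half turn about z gives the same grasp; the last joint's range is limited). The gripper opens to 85 mm and grips with 20 to 120 N. Pads are 22 mm wide; open, the fingers measure 114 mm over their backs; the gripper's body (76 mm by 85 mm) begins 54 mm behind the grasp point. The pads swing forward as they close: fully open they stand 13 mm farther back than shut.
Start: joints at [1.06, 0.477, 0.022, 1.555, -0.011, 1.109, -0.083], TCP at [264.607, -620.991, 239.308] pointing down, gripper open.
Joint ranges: [-2.96, 2.96], [-0.34, 2.1], [-1.41, 1.46], [0.24, 2.44], [-1.37, 4.51], [0.17, 1.92], [-2.96, 2.96]. Speed limits (rad/s): [2.39, 2.39, 3.14, 3.14, 3.14, 3.14, 3.14].

### API

Orientations are given as a 3x3 rotation matrix whose columns are the frame's x, y, z axes.
In Python, from rig import arm, eyes, job_done gives the robot as it stands.
- The arm moves only by the tool carry_out, never from a script. Its argument "plan" is a list of rows, each an object of numbers: "fingers": the finger opening in m, from 0 to 0.0854; "dx", "dy", "dz": the shift along the tool's x, y, z in m; "turn": the turn about the tool's z in degrees. In form: [{"fingers": .., "dx": .., "dy": .., "dz": .., "turn": ..}, ...]. A call has 1 to 12 rows; each row shifts and turns the commanded pose from where the row before left it, along the tool's axes as they then stand; what a row does not reach is not made up. A row lasts 1/10 s, in which the tool goes at most 50 mm and 8.59 degrees, less where a joint would pass 70% of its speed; a pose out of reach is approached as far as the arm can. A call with a gripper value outside its range is refused whole. The fingers move at their own pace and stop on an object; "newtons" is the grip in N (left out, the last holds). Time passes only in rows, so rows that do not move let the fingers close. It gives the time, the measured TCP pose, the force and the opening at its end, in the units of the state.
- arm.state(): the state, without advancing time (a new reading comes with each control period).
- eyes.grab_frame(name): name is "scene" or "top"; returns a dict with "pixels" (420x560x3 uint8, red, green, blue), "intrinsics" (3x3 intrinsics, pixels), "R" (3x3) and "t" (3): a world point X has camera coordinates R X + t. Camera axes: x right, y down, z forward; pixel columns grow to the right and rows downward; lengths in mm; the calibration is good to about 2 mm. A picture is of the moment at which its call begins. There is no depth.
- job_done(): hands the job in, once; it reports no verdict.
Trained networks look in the newest picture that a camera, given by its name, has taken for a name from the list of things; names that differ only in an ending like _2 or _b are one class to them, and where a whole thing is asked for, a point or a joint stands for the part that bears it (a point fixed in the world has none). Each returns a list of dicts, best first, with "score" (0 to 1); they miss things now and then, are a little off and sometimes report something else, mostly with a low value. They report only what shows in the picture. A call takes as long as a camera call.
- eyes.recognise(camera, name): "box" ([centre column, centre row, width, height] in pixels, round what is visible of it).
The state is a dict: "clock": time; "q": joint angles; "dq": joint speeds; "joint_efforts": joint torques, N m; "eef_pos": TCP position; "tcp_rot": TCP orientation; "ft_force": force on the tool from outside, world axes, zero at the start; "ft_torque": the same for the moment, N m; "opening": finger opening in mm.
Only numpy, scipy, OpenCV 4.12 (cv2) and the standard library are available. Lean on these libraries where they do the work, as an engineer would, in place of code of your own. Each camera call takes 0.05 s, during which the arm holds its last target.

## Working session

There is one attempt and no reset: what is moved stays moved. The work goes in short steps, Python scripts to look and compute and a tool call to move; the robot and the scene stay as the last step left them, time stands still between calls to the robot, and variables do not carry over. Pictures are saved under pics/ and viewed, and the job is handed in when it is done.

Besides the shell and the picture viewer there is one more tool, called in YAML: its name, and indented under it one key for each argument. carry_out: Moves the arm, as the interface text tells. Its arguments: {"type":"object","properties":{"plan":{"type":"array"},"newtons":{"type":"number"}},"required":["plan"]}

```bash
ls; mkdir -p pics
python3 - <<'E'
from rig import arm, eyes
import cv2, json, numpy as np
s=arm.state(); print(s['clock'],s['eef_pos'],np.round(s['tcp_rot'],3).tolist(),s['ft_force'],s['opening'])
for n in ['scene','top']:
    f=eyes.grab_frame(n)
    cv2.imwrite(f'pics/{n}0.png',cv2.cvtColor(f['pixels'],cv2.COLOR_RGB2BGR))
    np.savez(f'{n}_cal.npz',K=f['intrinsics'],R=f['R'],t=f['t'])
    print(n,np.array(f['intrinsics']).tolist(),np.round(f['R'],4).tolist(),np.round(f['t'],1).tolist())
    for k in ['cash_box','dial','knob_grip','lid_grip','dial_axis']:
        try: print(k,[(np.round(r['box'],1).tolist(),round(r['score'],2)) for r in eyes.recognise(n,k)[:2]])
        except Exception as e: print(k,e)
E
```

```text
pics
0.0 [ 264.33069547 -620.46279747  238.31293028] [[0.92, 0.392, -0.001], [0.392, -0.92, 0.002], [-0.0, -0.002, -1.0]] [-0.53835582  0.67302253 -0.64130553] 85.28581395863358
scene [[426.6301066133614, 0.0, 286.14265714600594], [0.0, 426.6301066133614, 213.44712150379885], [0.0, 0.0, 1.0]] [[-0.8223, -0.5689, 0.0123], [-0.4086, 0.5752, -0.7087], [0.3961, -0.5878, -0.7054]] [447.6, 263.3, 981.8]
cash_box [([253.1, 237.6, 120.2, 107.6], 0.61), ([165.3, 313.9, 32.3, 50.6], 0.33)]
dial [([234.1, 234.6, 41.5, 30.1], 0.62), ([165.8, 314.8, 33.3, 53.0], 0.56)]
knob_grip [([255.6, 238.9, 118.6, 106.5], 0.66), ([327.1, 151.8, 16.0, 30.9], 0.65)]
lid_grip [([275.4, 213.8, 73.1, 52.3], 0.87), ([237.3, 236.8, 41.8, 33.9], 0.57)]
dial_axis [([254.2, 241.4, 120.3, 101.9], 0.85)]
top [[462.5984609727619, 0.0, 275.46688588718746], [0.0, 462.5984609727619, 215.2864687734956], [0.0, 0.0, 1.0]] [[0.0171, -0.9998, -0.0065], [-0.9886, -0.016, -0.1494], [0.1493, 0.009, -0.9888]] [3.3, 546.8, 1408.2]
cash_box [([248.2, 207.5, 95.5, 66.4], 0.79)]
dial [([226.2, 200.3, 34.6, 32.3], 0.62), ([381.8, 202.1, 24.0, 15.5], 0.17)]
knob_grip []
lid_grip [([268.8, 209.9, 51.8, 53.5], 0.76)]
dial_axis [([247.3, 205.2, 99.0, 71.4], 0.69)]
```

Run:
```python
import cv2
a=cv2.imread('pics/scene0.png'); b=cv2.imread('pics/top0.png')
cv2.imwrite('pics/sc_crop.png',cv2.resize(a[150:350,130:400],None,fx=2.9,fy=2.9,interpolation=cv2.INTER_CUBIC))
cv2.imwrite('pics/tp_crop.png',cv2.resize(b[150:270,180:320],None,fx=5,fy=5,interpolation=cv2.INTER_CUBIC))
```

```text
(no output)
```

View pics/scene0.png

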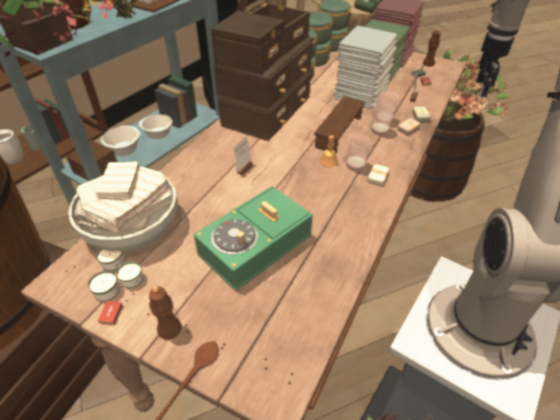

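View pics/top0.png

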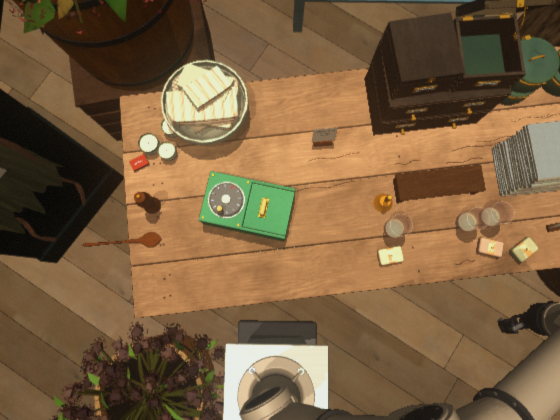

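View pics/sc_crop.png

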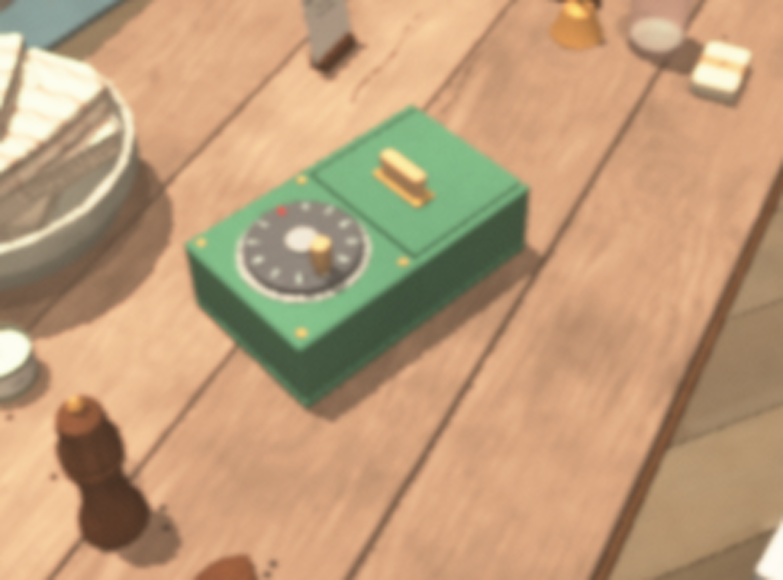

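View pics/tp_crop.png

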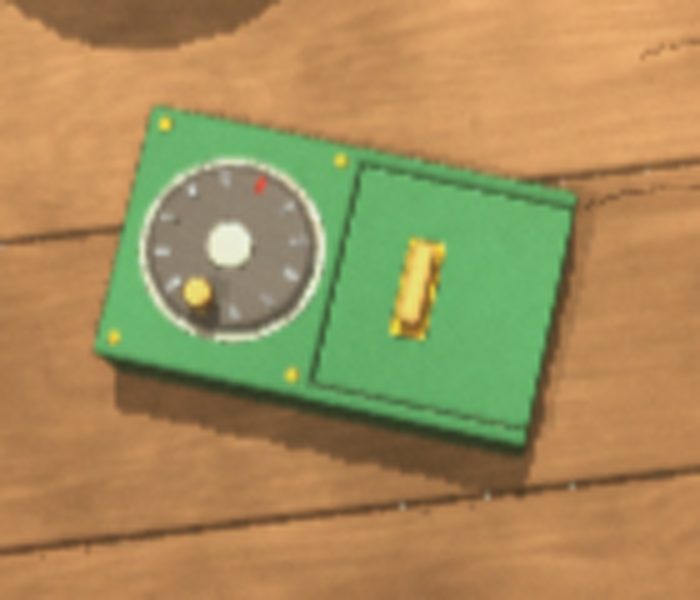

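The box shows at about (247,207) in the top picture and (253,238) in the scene picture. The dial is on its left half with the knob toward the robot, and the bystanders are well away. Next I'll fit the box pose from its corners.

```bash
cat > h.py <<'E'
import numpy as np
from scipy.optimize import least_squares
C={n:np.load(f'{n}_cal.npz') for n in ['scene','top']}
def proj(n,X):
    c=C[n]; p=(c['R']@np.asarray(X,float).T).T+c['t']; p=p@c['K'].T; return p[:,:2]/p[:,2:]
def ray(n,u,v,z):
    c=C[n]; d=c['R'].T@np.linalg.inv(c['K'])@[u,v,1]; o=-c['R'].T@c['t']; return o+d*(z-o[2])/d[2]
def b2w(p,X):
    c,s=np.cos(p[2]),np.sin(p[2]); X=np.asarray(X,float)
    return np.c_[p[0]+c*X[:,0]-s*X[:,1],p[1]+s*X[:,0]+c*X[:,1],X[:,2]]
E
python3 - <<'E'
from h import *
L=[(80,135,85),(80,-135,85),(-80,-135,85),(-80,135,85),(0,65,101)]
top=(np.array([(160,106),(577,195),(525,447),(97,352),(230,244)])+.5)/5-.5+[180,150]
sc=(np.array([(188,243),(413,106),(528,188),(300,350),(302,239)])+.5)/2.9-.5+[130,150]
f=lambda p,w:np.concatenate([(proj(n,b2w(p,L))-o) for n,o in (('top',top),('scene',sc)) if n in w])
for w in (['top'],['scene'],['top','scene']):
    r=least_squares(lambda p:f(p,w).ravel(),[600,100,-.1],loss='soft_l1'); print(w,r.x,np.round(f(r.x,w),1).tolist())
p=r.x; np.save('box.npy',p)
c=b2w(p,[(0,65,119),(0,-51,101)]); print('axis,lid',c)
for n,(u,v),z in (('top',((197+.5)/5-.5+180,(288+.5)/5-.5+150),131),('scene',((320+.5)/2.9-.5+130,(243+.5)/2.9-.5+150),131)):
    k=ray(n,u,v,z); d=k[:2]-c[0,:2]; print(n,k,np.hypot(*d),'dial angle',np.arctan2(d[1],d[0])-p[2]-np.pi)
E
```

```text
['top'] [ 5.72758759e+02  9.84736711e+01 -2.01264764e-01] [[-1.1, -0.8], [1.1, -0.1], [0.3, 0.3], [-1.0, 0.1], [0.4, 0.3]]
['scene'] [ 5.74695620e+02  1.00395840e+02 -1.98801765e-01] [[-2.1, 0.1], [0.1, -1.4], [1.8, -0.3], [-0.3, 0.5], [0.3, 0.1]]
['top', 'scene'] [ 5.73670126e+02  9.96347182e+01 -2.00483305e-01] [[-1.5, -1.1], [0.7, -0.5], [-0.0, -0.1], [-1.3, -0.1], [0.0, 0.0], [-1.6, -0.0], [0.6, -1.4], [2.3, -0.3], [0.2, 0.5], [0.8, 0.1]]
axis,lid [[586.61441918 163.33279713 119.        ]
 [563.5138337   49.65622544 101.        ]]
top [554.49030543 178.33779198 131.        ] 35.45572668643608 dial angle -0.2364950696026269
scene [554.21286298 179.27635167 131.        ] 36.11174012741704 dial angle -0.2567932655896201
```

carry_out:
  plan:
    - {"turn": 7,"fingers": 0.05}
    - {"turn": 7,"fingers": 0.05}
    - {"turn": 7,"fingers": 0.05}
    - {"turn": 7,"fingers": 0.05}
    - {"turn": 6.5,"fingers": 0.05}
    - {"dx": 0.006,"dy": -0.04,"fingers": 0.05}
    - {"dx": 0.006,"dy": -0.04,"fingers": 0.05}
    - {"dx": 0.006,"dy": -0.04,"fingers": 0.05}
    - {"dx": 0.006,"dy": -0.04,"fingers": 0.05}

```text
validation failed for argument at $.pl...
```

carry_out:
  plan:
    - {"fingers": 0.05,"dx": 0,"dy": 0,"dz": 0,"turn": 7}
    - {"fingers": 0.05,"dx": 0,"dy": 0,"dz": 0,"turn": 7}
    - {"fingers": 0.05,"dx": 0,"dy": 0,"dz": 0,"turn": 7}
    - {"fingers": 0.05,"dx": 0,"dy": 0,"dz": 0,"turn": 7}
    - {"fingers": 0.05,"dx": 0,"dy": 0,"dz": 0,"turn": 6.5}
    - {"fingers": 0.05,"dx": 0.006,"dy": -0.04,"dz": 0,"turn": 0}
    - {"fingers": 0.05,"dx": 0.006,"dy": -0.04,"dz": 0,"turn": 0}
    - {"fingers": 0.05,"dx": 0.006,"dy": -0.04,"dz": 0,"turn": 0}
    - {"fingers": 0.05,"dx": 0.006,"dy": -0.04,"dz": 0,"turn": 0}

```text
clock: 1.5
eef_pos: [320.3, -467.4, 239.4]
tcp_rot: [[0.98, -0.198, 0.0], [-0.198, -0.98, -0.0], [0.0, 0.0, -1.0]]
ft_force: [-0.1, 0.0, 0.7]
opening: 50.0
```

carry_out:
  plan:
    - {"fingers": 0.05,"dx": 0.006,"dy": -0.045,"dz": 0,"turn": 0}
    - {"fingers": 0.05,"dx": 0.006,"dy": -0.045,"dz": 0,"turn": 0}
    - {"fingers": 0.05,"dx": 0.006,"dy": -0.045,"dz": 0,"turn": 0}
    - {"fingers": 0.05,"dx": 0.006,"dy": -0.045,"dz": 0,"turn": 0}
    - {"fingers": 0.05,"dx": 0.006,"dy": -0.045,"dz": 0,"turn": 0}
    - {"fingers": 0.05,"dx": 0.006,"dy": -0.045,"dz": 0,"turn": 0}
    - {"fingers": 0.05,"dx": 0.006,"dy": -0.045,"dz": 0,"turn": 0}
    - {"fingers": 0.05,"dx": 0.006,"dy": -0.045,"dz": 0,"turn": 0}
    - {"fingers": 0.05,"dx": 0.006,"dy": -0.045,"dz": 0,"turn": 0}
    - {"fingers": 0.05,"dx": 0.006,"dy": -0.045,"dz": 0,"turn": 0}
    - {"fingers": 0.05,"dx": 0.006,"dy": -0.045,"dz": 0,"turn": 0}
    - {"fingers": 0.05,"dx": 0.006,"dy": -0.045,"dz": 0,"turn": 0}

```text
clock: 2.7
eef_pos: [497.8, 47.9, 239.7]
tcp_rot: [[0.98, -0.198, 0.001], [-0.198, -0.98, -0.0], [0.001, -0.0, -1.0]]
ft_force: [0.7, -0.5, 0.2]
opening: 49.8
```

carry_out:
  plan:
    - {"fingers": 0.05,"dx": 0.0071,"dy": -0.0349,"dz": 0,"turn": 0}
    - {"fingers": 0.05,"dx": 0.0071,"dy": -0.0349,"dz": 0,"turn": 0}
    - {"fingers": 0.05,"dx": 0.0071,"dy": -0.0349,"dz": 0,"turn": 0}
    - {"fingers": 0.05,"dx": 0.0071,"dy": -0.0349,"dz": 0,"turn": 0}
    - {"fingers": 0.05,"dx": 0,"dy": 0,"dz": 0.04,"turn": 0}
    - {"fingers": 0.05,"dx": 0,"dy": 0,"dz": 0.045,"turn": 0}
    - {"fingers": 0.05,"dx": 0,"dy": 0,"dz": 0,"turn": 0}

```text
clock: 3.4
eef_pos: [549.0, 175.7, 149.0]
tcp_rot: [[0.98, -0.197, -0.01], [-0.197, -0.98, -0.004], [-0.009, 0.006, -1.0]]
ft_force: [-1.3, -0.7, -0.8]
opening: 50.1
```

```bash
cat > look.py <<'E'
import sys,cv2,numpy as np
from rig import arm,eyes
tag=sys.argv[1]
s=arm.state(); print(s['clock'],np.round(s['eef_pos'],1),np.round(s['ft_force'],1),round(s['opening'],1),np.round(s['q'],2))
ims=[]
for n,(r,c) in (('scene',(160,185)),('top',(145,180))):
    f=eyes.grab_frame(n)['pixels'][r:r+130,c:c+150]
    ims.append(cv2.resize(cv2.cvtColor(f,cv2.COLOR_RGB2BGR),(398,345),interpolation=cv2.INTER_CUBIC))
cv2.imwrite(f'pics/{tag}.png',np.hstack(ims))
E
python3 look.py a1
```

```text
3.4 [549.  175.7 149. ] [-1.3 -0.7 -0.8] 50.1 [-0.17  0.44 -0.32  1.85  0.17  0.88 -2.34]
```

View pics/a1.png

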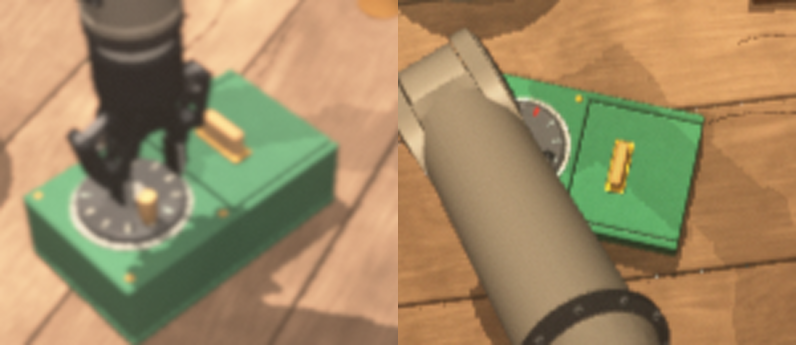

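Run:
```python
from h import *
from rig import arm
s=arm.state(); print(s['eef_pos'],s['ft_force'])
e=np.array(s['eef_pos'])
y=np.array(s['tcp_rot'])[:,1]
for X in (e+25*y-[0,0,0],e-25*y,[553.2,179.3,131],[553.2,179.3,97]):
    print((proj('scene',[X])[0]-[185,160])*398/150)
```

```text
[552.68756856 177.11969092 154.61568309] [0.10493547 0.40907153 0.15379682]
[169.07741546 161.79716906]
[124.71449769 190.35656391]
[146.85314008 195.4328553 ]
[149.22809499 220.73658615]
```

The pictures show the open fingers on either side of the knob (knob top at 147,193 in the left panel), which matches my projection. I'll lower the gripper and grip it.

carry_out:
  plan:
    - {"fingers": 0.05,"dx": 0.0003,"dy": -0.002,"dz": 0.014,"turn": 0}
    - {"fingers": 0.05,"dx": 0,"dy": 0,"dz": 0.014,"turn": 0}
    - {"fingers": 0.05,"dx": 0,"dy": 0,"dz": 0.013,"turn": 0}
    - {"fingers": 0.05,"dx": 0,"dy": 0,"dz": 0,"turn": 0}
    - {"fingers": 0.012,"dx": 0,"dy": 0,"dz": 0,"turn": 0}
    - {"fingers": 0.012,"dx": 0,"dy": 0,"dz": 0,"turn": 0}
    - {"fingers": 0.012,"dx": 0,"dy": 0,"dz": 0,"turn": 0}
    - {"fingers": 0.012,"dx": 0,"dy": 0,"dz": 0,"turn": 0}
    - {"fingers": 0.012,"dx": 0,"dy": 0,"dz": 0,"turn": 0}
    - {"fingers": 0.012,"dx": 0,"dy": 0,"dz": 0,"turn": 0}
  newtons: 40

```text
clock: 4.5
eef_pos: [553.9, 179.1, 113.9]
tcp_rot: [[0.98, -0.198, 0.001], [-0.198, -0.98, -0.0], [0.001, -0.0, -1.0]]
ft_force: [-1.4, -1.4, 5.9]
opening: 16.6
```

```bash
python3 look.py a2
```

```text
4.5 [553.9 179.1 113.9] [-1.4 -1.4  5.9] 16.6 [-0.18  0.49 -0.31  1.87  0.2   0.8  -2.36]
```

View pics/a2.png

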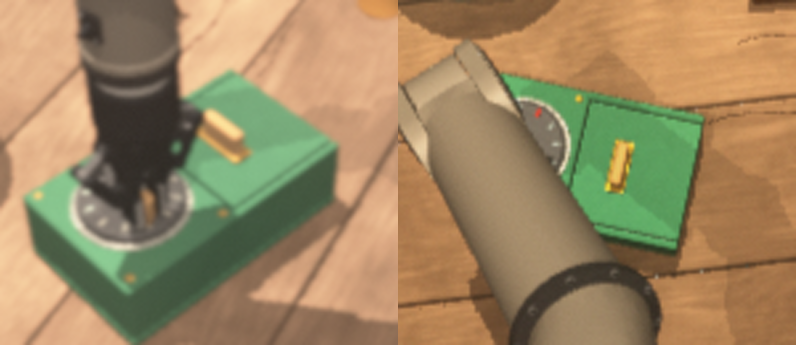

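```bash
cat > st.py <<'E'
# state in box frame about the dial axis; rows for target list
import sys
from h import *
from rig import arm
p=np.load('box.npy'); ax=b2w(p,[(0,65,0)])[0]
try: ax[:2]+=np.load('axoff.npy')
except Exception: pass
R=np.array([[np.cos(p[2]),np.sin(p[2])],[-np.sin(p[2]),np.cos(p[2])]])
s=arm.state(); d=R@(np.array(s['eef_pos'])[:2]-ax[:2]); psi=np.arctan2(d[1],d[0])
F=R@np.array(s['ft_force'])[:2]; er=np.array([np.cos(psi),np.sin(psi)]); et=np.array([-er[1],er[0]])
print(f"t={s['clock']:.2f} box rel ({d[0]:.1f},{d[1]:.1f}) r={np.hypot(*d):.1f} psi={psi:.4f} z={s['eef_pos'][2]:.1f} Fr={F@er:.1f} Ft(ccw)={F@et:.1f} Fz={s['ft_force'][2]:.1f} op={s['opening']:.1f}")
if len(sys.argv)>2:
    dp=float(sys.argv[1]); n=int(sys.argv[2]); r=37
    a=float(sys.argv[3]) if len(sys.argv)>3 else psi
    P=[np.array([np.cos(a+k*dp),np.sin(a+k*dp)])*r for k in range(n+1)]
    P=[d if len(sys.argv)<=3 else P[0]]+P[1:]
    print('from',a,'to',a+n*dp)
    for k in range(n): q=P[k+1]-P[k]; print(f'{{"fingers": 0.012, "dx": {q[0]/1e3:.4f}, "dy": {-q[1]/1e3:.4f}, "dz": 0, "turn": 0}}',end=', ')
    print()
E
python3 st.py -0.0785 10
```

```text
t=4.60 box rel (-35.2,9.0) r=36.3 psi=2.8916 z=113.9 Fr=-0.6 Ft(ccw)=1.9 Fz=5.4 op=16.6
from 2.8916039794865758 to 2.1066039794865756
{"fingers": 0.012, "dx": 0.0002, "dy": -0.0030, "dz": 0, "turn": 0}, {"fingers": 0.012, "dx": 0.0010, "dy": -0.0027, "dz": 0, "turn": 0}, {"fingers": 0.012, "dx": 0.0013, "dy": -0.0026, "dz": 0, "turn": 0}, {"fingers": 0.012, "dx": 0.0015, "dy": -0.0025, "dz": 0, "turn": 0}, {"fingers": 0.012, "dx": 0.0016, "dy": -0.0024, "dz": 0, "turn": 0}, {"fingers": 0.012, "dx": 0.0018, "dy": -0.0023, "dz": 0, "turn": 0}, {"fingers": 0.012, "dx": 0.0020, "dy": -0.0021, "dz": 0, "turn": 0}, {"fingers": 0.012, "dx": 0.0022, "dy": -0.0019, "dz": 0, "turn": 0}, {"fingers": 0.012, "dx": 0.0023, "dy": -0.0018, "dz": 0, "turn": 0}, {"fingers": 0.012, "dx": 0.0024, "dy": -0.0016, "dz": 0, "turn": 0},
```

carry_out:
  plan:
    - {"fingers": 0.012,"dx": 0.0002,"dy": -0.003,"dz": 0,"turn": 0}
    - {"fingers": 0.012,"dx": 0.001,"dy": -0.0027,"dz": 0,"turn": 0}
    - {"fingers": 0.012,"dx": 0.0013,"dy": -0.0026,"dz": 0,"turn": 0}
    - {"fingers": 0.012,"dx": 0.0015,"dy": -0.0025,"dz": 0,"turn": 0}
    - {"fingers": 0.012,"dx": 0.0016,"dy": -0.0024,"dz": 0,"turn": 0}
    - {"fingers": 0.012,"dx": 0.0018,"dy": -0.0023,"dz": 0,"turn": 0}

```text
clock: 5.2
eef_pos: [565.1, 191.8, 113.9]
tcp_rot: [[0.98, -0.199, 0.002], [-0.199, -0.98, -0.001], [0.002, 0.001, -1.0]]
ft_force: [1.2, -5.1, 6.7]
opening: 16.5
```

```bash
python3 st.py -0.0785 4 2.4206
```

```text
t=5.20 box rel (-26.8,23.6) r=35.7 psi=2.4189 z=113.9 Fr=-4.8 Ft(ccw)=2.2 Fz=6.7 op=16.5
from 2.4206 to 2.1066
{"fingers": 0.012, "dx": 0.0020, "dy": -0.0021, "dz": 0, "turn": 0}, {"fingers": 0.012, "dx": 0.0022, "dy": -0.0019, "dz": 0, "turn": 0}, {"fingers": 0.012, "dx": 0.0023, "dy": -0.0018, "dz": 0, "turn": 0}, {"fingers": 0.012, "dx": 0.0024, "dy": -0.0016, "dz": 0, "turn": 0},
```

carry_out:
  plan:
    - {"fingers": 0.012,"dx": 0.002,"dy": -0.0021,"dz": 0,"turn": 0}
    - {"fingers": 0.012,"dx": 0.0022,"dy": -0.0019,"dz": 0,"turn": 0}
    - {"fingers": 0.012,"dx": 0.0023,"dy": -0.0018,"dz": 0,"turn": 0}
    - {"fingers": 0.012,"dx": 0.0024,"dy": -0.0016,"dz": 0,"turn": 0}
    - {"fingers": 0.012,"dx": 0,"dy": 0,"dz": 0,"turn": 0}

```text
clock: 5.7
eef_pos: [575.4, 196.9, 113.9]
tcp_rot: [[0.98, -0.2, 0.002], [-0.2, -0.98, -0.002], [0.002, 0.001, -1.0]]
ft_force: [2.2, -6.6, 7.2]
opening: 16.3
```

```bash
python3 st.py
```

```text
t=5.70 box rel (-17.7,30.7) r=35.4 psi=2.0929 z=113.9 Fr=-7.0 Ft(ccw)=0.0 Fz=7.2 op=16.3
```

```bash
python3 - <<'E'
import numpy as np; np.save('axoff.npy',[-0.34,-1.67])
E
python3 st.py -0.06 4 2.0;  for a in 1.76 1.64 1.52 1.40 1.28 1.16 1.04 .92 .80 .68 .56 .44 .32 .2 .08 -.04 -.16 -.28 -.4 -.52 -.64 -.76 -.88 -1 -1.12 -1.24 -1.36; do python3 st.py -0.04 3 $a | tail -2; done
```

```text
t=5.70 box rel (-17.7,32.4) r=36.9 psi=2.0698 z=113.9 Fr=-7.0 Ft(ccw)=-0.1 Fz=7.2 op=16.3
from 2.0 to 1.76
{"fingers": 0.012, "dx": 0.0020, "dy": -0.0009, "dz": 0, "turn": 0}, {"fingers": 0.012, "dx": 0.0021, "dy": -0.0007, "dz": 0, "turn": 0}, {"fingers": 0.012, "dx": 0.0021, "dy": -0.0006, "dz": 0, "turn": 0}, {"fingers": 0.012, "dx": 0.0022, "dy": -0.0005, "dz": 0, "turn": 0}, 
from 1.76 to 1.6400000000000001
{"fingers": 0.012, "dx": 0.0015, "dy": -0.0002, "dz": 0, "turn": 0}, {"fingers": 0.012, "dx": 0.0015, "dy": -0.0002, "dz": 0, "turn": 0}, {"fingers": 0.012, "dx": 0.0015, "dy": -0.0001, "dz": 0, "turn": 0}, 
from 1.64 to 1.52
{"fingers": 0.012, "dx": 0.0015, "dy": -0.0001, "dz": 0, "turn": 0}, {"fingers": 0.012, "dx": 0.0015, "dy": -0.0000, "dz": 0, "turn": 0}, {"fingers": 0.012, "dx": 0.0015, "dy": 0.0000, "dz": 0, "turn": 0}, 
from 1.52 to 1.4
{"fingers": 0.012, "dx": 0.0015, "dy": 0.0001, "dz": 0, "turn": 0}, {"fingers": 0.012, "dx": 0.0015, "dy": 0.0002, "dz": 0, "turn": 0}, {"fingers": 0.012, "dx": 0.0015, "dy": 0.0002, "dz": 0, "turn": 0}, 
from 1.4 to 1.279999999999999
[... 4776 characters left out ...]
 to -1.2400000000000002
{"fingers": 0.012, "dx": -0.0013, "dy": 0.0006, "dz": 0, "turn": 0}, {"fingers": 0.012, "dx": -0.0014, "dy": 0.0006, "dz": 0, "turn": 0}, {"fingers": 0.012, "dx": -0.0014, "dy": 0.0005, "dz": 0, "turn": 0}, 
from -1.24 to -1.3599999999999999
{"fingers": 0.012, "dx": -0.0014, "dy": 0.0005, "dz": 0, "turn": 0}, {"fingers": 0.012, "dx": -0.0014, "dy": 0.0004, "dz": 0, "turn": 0}, {"fingers": 0.012, "dx": -0.0014, "dy": 0.0003, "dz": 0, "turn": 0}, 
from -1.36 to -1.48
{"fingers": 0.012, "dx": -0.0015, "dy": 0.0003, "dz": 0, "turn": 0}, {"fingers": 0.012, "dx": -0.0015, "dy": 0.0002, "dz": 0, "turn": 0}, {"fingers": 0.012, "dx": -0.0015, "dy": 0.0002, "dz": 0, "turn": 0},
```

carry_out:
  plan:
    - {"fingers": 0.012,"dx": 0.002,"dy": 0,"dz": 0,"turn": 0}
    - {"fingers": 0.012,"dx": 0.0015,"dy": 0,"dz": 0,"turn": 0}

```text
clock: 5.9
eef_pos: [577.8, 197.5, 113.9]
tcp_rot: [[0.98, -0.199, 0.0], [-0.199, -0.98, -0.0], [0.0, 0.0, -1.0]]
ft_force: [-1.4, -3.3, 8.1]
opening: 16.8
```

carry_out:
  plan:
    - {"fingers": 0.012,"dx": 0.002,"dy": -0.0009,"dz": 0,"turn": 0}
    - {"fingers": 0.012,"dx": 0.0021,"dy": -0.0007,"dz": 0,"turn": 0}
    - {"fingers": 0.012,"dx": 0.0021,"dy": -0.0006,"dz": 0,"turn": 0}
    - {"fingers": 0.012,"dx": 0.0022,"dy": -0.0005,"dz": 0,"turn": 0}

```text
clock: 6.3
eef_pos: [586.3, 198.5, 113.9]
tcp_rot: [[0.98, -0.198, -0.0], [-0.198, -0.98, -0.001], [0.0, 0.001, -1.0]]
ft_force: [-2.5, -4.3, 8.9]
opening: 16.4
```

```bash
python3 st.py
```

```text
t=6.30 box rel (-7.3,36.2) r=36.9 psi=1.7696 z=113.9 Fr=-4.3 Ft(ccw)=2.5 Fz=8.9 op=16.4
```

carry_out:
  plan:
    - {"fingers": 0.012,"dx": 0.0015,"dy": 0.0003,"dz": -0.0015,"turn": 0}
    - {"fingers": 0.012,"dx": 0.0015,"dy": -0.0002,"dz": 0,"turn": 0}
    - {"fingers": 0.012,"dx": 0.0015,"dy": -0.0001,"dz": 0,"turn": 0}

```text
clock: 6.6
eef_pos: [589.7, 198.3, 114.1]
tcp_rot: [[0.98, -0.197, -0.002], [-0.197, -0.98, 0.0], [-0.002, 0.0, -1.0]]
ft_force: [-2.4, 0.8, -2.5]
opening: 16.5
```

```bash
python3 st.py
```

```text
t=6.60 box rel (-3.9,36.6) r=36.8 psi=1.6780 z=114.1 Fr=0.6 Ft(ccw)=2.4 Fz=-2.5 op=16.5
```

carry_out:
  plan:
    - {"fingers": 0.012,"dx": 0.0015,"dy": -0.0001,"dz": 0,"turn": 0}
    - {"fingers": 0.012,"dx": 0.0015,"dy": 0,"dz": 0,"turn": 0}
    - {"fingers": 0.012,"dx": 0.0015,"dy": 0,"dz": 0,"turn": 0}

```text
clock: 6.9
eef_pos: [594.5, 197.5, 114.1]
tcp_rot: [[0.98, -0.197, -0.001], [-0.197, -0.98, 0.0], [-0.001, -0.0, -1.0]]
ft_force: [-1.2, 2.5, -6.9]
opening: 16.3
```

carry_out:
  plan:
    - {"fingers": 0.012,"dx": 0.0015,"dy": 0.0001,"dz": 0,"turn": 0}
    - {"fingers": 0.012,"dx": 0.0015,"dy": 0.0002,"dz": 0,"turn": 0}
    - {"fingers": 0.012,"dx": 0.0015,"dy": 0.0002,"dz": 0,"turn": 0}

```text
clock: 7.2
eef_pos: [599.1, 196.1, 114.2]
tcp_rot: [[0.98, -0.198, -0.001], [-0.198, -0.98, 0.001], [-0.001, -0.0, -1.0]]
ft_force: [-0.5, 3.7, -11.6]
opening: 16.2
```

```bash
python3 st.py
```

```text
t=7.20 box rel (5.7,36.3) r=36.8 psi=1.4150 z=114.2 Fr=3.3 Ft(ccw)=1.7 Fz=-11.6 op=16.2
```

carry_out:
  plan:
    - {"fingers": 0.012,"dx": 0.0015,"dy": 0,"dz": 0.0008,"turn": 0}
    - {"fingers": 0.012,"dx": 0.0014,"dy": 0.0002,"dz": 0,"turn": 0}
    - {"fingers": 0.012,"dx": 0.0014,"dy": 0.0003,"dz": 0,"turn": 0}

```text
clock: 7.5
eef_pos: [603.8, 194.1, 114.1]
tcp_rot: [[0.98, -0.198, 0.0], [-0.198, -0.98, -0.0], [0.0, 0.0, -1.0]]
ft_force: [-1.2, 2.2, -6.5]
opening: 16.2
```

```bash
python3 st.py
```

```text
t=7.50 box rel (10.7,35.3) r=36.8 psi=1.2757 z=114.1 Fr=1.3 Ft(ccw)=2.1 Fz=-6.5 op=16.2
```

carry_out:
  plan:
    - {"fingers": 0.012,"dx": 0.0014,"dy": 0.0005,"dz": 0.0004,"turn": 0}
    - {"fingers": 0.012,"dx": 0.0014,"dy": 0.0005,"dz": 0,"turn": 0}
    - {"fingers": 0.012,"dx": 0.0014,"dy": 0.0006,"dz": 0,"turn": 0}

```text
clock: 7.8
eef_pos: [607.8, 191.7, 114.1]
tcp_rot: [[0.98, -0.198, 0.001], [-0.198, -0.98, -0.0], [0.001, -0.0, -1.0]]
ft_force: [-2.1, 0.1, -2.7]
opening: 16.1
```

carry_out:
  plan:
    - {"fingers": 0.012,"dx": 0.0013,"dy": 0.0006,"dz": 0,"turn": 0}
    - {"fingers": 0.012,"dx": 0.0013,"dy": 0.0007,"dz": 0,"turn": 0}
    - {"fingers": 0.012,"dx": 0.0013,"dy": 0.0007,"dz": 0,"turn": 0}

```text
clock: 8.1
eef_pos: [610.9, 189.3, 114.0]
tcp_rot: [[0.98, -0.198, 0.0], [-0.198, -0.98, 0.0], [0.0, -0.0, -1.0]]
ft_force: [-3.1, 1.3, 1.9]
opening: 16.5
```

```bash
python3 st.py
```

```text
t=8.10 box rel (18.6,32.0) r=37.0 psi=1.0430 z=114.0 Fr=-1.1 Ft(ccw)=3.2 Fz=1.9 op=16.5
```

carry_out:
  plan:
    - {"fingers": 0.012,"dx": 0.0013,"dy": 0.0008,"dz": 0,"turn": 0}
    - {"fingers": 0.012,"dx": 0.0012,"dy": 0.0008,"dz": 0,"turn": 0}
    - {"fingers": 0.012,"dx": 0.0012,"dy": 0.0009,"dz": 0,"turn": 0}

```text
clock: 8.4
eef_pos: [614.1, 186.1, 114.0]
tcp_rot: [[0.98, -0.198, 0.0], [-0.198, -0.98, 0.0], [0.0, -0.0, -1.0]]
ft_force: [-3.4, 1.1, 2.4]
opening: 16.5
```

```bash
python3 st.py
```

```text
t=8.40 box rel (22.4,29.5) r=37.0 psi=0.9211 z=114.0 Fr=-1.8 Ft(ccw)=3.1 Fz=2.4 op=16.5
```

carry_out:
  plan:
    - {"fingers": 0.012,"dx": 0.0012,"dy": 0.0009,"dz": 0,"turn": 0}
    - {"fingers": 0.012,"dx": 0.0011,"dy": 0.001,"dz": 0,"turn": 0}
    - {"fingers": 0.012,"dx": 0.0011,"dy": 0.001,"dz": 0,"turn": 0}

```text
clock: 8.7
eef_pos: [616.9, 182.6, 113.9]
tcp_rot: [[0.98, -0.198, 0.0], [-0.198, -0.98, 0.0], [0.0, -0.0, -1.0]]
ft_force: [-4.3, 0.2, 4.7]
opening: 16.6
```

```bash
python3 st.py
```

```text
t=8.70 box rel (25.8,26.6) r=37.1 psi=0.8002 z=113.9 Fr=-3.5 Ft(ccw)=2.6 Fz=4.7 op=16.6
```

carry_out:
  plan:
    - {"fingers": 0.012,"dx": 0.0007,"dy": 0.0014,"dz": 0,"turn": 0}
    - {"fingers": 0.012,"dx": 0.001,"dy": 0.0011,"dz": 0,"turn": 0}
    - {"fingers": 0.012,"dx": 0.001,"dy": 0.0011,"dz": 0,"turn": 0}

```text
clock: 9.0
eef_pos: [619.1, 178.8, 114.0]
tcp_rot: [[0.98, -0.198, 0.001], [-0.198, -0.98, 0.001], [0.001, -0.001, -1.0]]
ft_force: [-1.3, 2.7, 4.2]
opening: 16.8
```

```bash
python3 st.py
```

```text
t=9.00 box rel (28.8,23.3) r=37.1 psi=0.6812 z=114.0 Fr=0.1 Ft(ccw)=3.0 Fz=4.2 op=16.8
```

carry_out:
  plan:
    - {"fingers": 0.012,"dx": 0.0009,"dy": 0.0012,"dz": 0,"turn": 0}
    - {"fingers": 0.012,"dx": 0.0009,"dy": 0.0012,"dz": 0,"turn": 0}
    - {"fingers": 0.012,"dx": 0.0008,"dy": 0.0012,"dz": 0,"turn": 0}

```text
clock: 9.3
eef_pos: [621.0, 174.6, 113.9]
tcp_rot: [[0.98, -0.198, 0.001], [-0.198, -0.98, 0.001], [0.001, -0.001, -1.0]]
ft_force: [-0.2, 3.0, 5.2]
opening: 16.6
```

```bash
python3 st.py
```

```text
t=9.30 box rel (31.4,19.6) r=37.1 psi=0.5575 z=113.9 Fr=0.9 Ft(ccw)=2.9 Fz=5.2 op=16.6
```

carry_out:
  plan:
    - {"fingers": 0.012,"dx": 0.0008,"dy": 0.0013,"dz": -0.0004,"turn": 0}
    - {"fingers": 0.012,"dx": 0.0007,"dy": 0.0013,"dz": 0,"turn": 0}
    - {"fingers": 0.012,"dx": 0.0007,"dy": 0.0013,"dz": 0,"turn": 0}

```text
clock: 9.6
eef_pos: [622.3, 170.2, 114.0]
tcp_rot: [[0.98, -0.198, 0.001], [-0.198, -0.98, 0.0], [0.001, -0.001, -1.0]]
ft_force: [3.1, 2.9, 0.4]
opening: 16.6
```

```bash
python3 st.py
```

```text
t=9.60 box rel (33.6,15.5) r=37.0 psi=0.4322 z=114.0 Fr=3.7 Ft(ccw)=2.2 Fz=0.4 op=16.6
```

carry_out:
  plan:
    - {"fingers": 0.012,"dx": 0.001,"dy": 0.0012,"dz": 0,"turn": 0}
    - {"fingers": 0.012,"dx": 0.0005,"dy": 0.0014,"dz": 0,"turn": 0}
    - {"fingers": 0.012,"dx": 0.0005,"dy": 0.0014,"dz": 0,"turn": 0}

```text
clock: 9.9
eef_pos: [623.1, 165.9, 114.0]
tcp_rot: [[0.98, -0.198, 0.0], [-0.198, -0.98, 0.0], [0.0, -0.0, -1.0]]
ft_force: [2.4, 4.6, 0.7]
opening: 16.0
```

```bash
python3 st.py
```

```text
t=9.90 box rel (35.3,11.5) r=37.1 psi=0.3155 z=114.0 Fr=2.9 Ft(ccw)=4.3 Fz=0.7 op=16.0
```

carry_out:
  plan:
    - {"fingers": 0.012,"dx": 0.0006,"dy": 0.0013,"dz": 0,"turn": 0}
    - {"fingers": 0.012,"dx": 0.0003,"dy": 0.0008,"dz": 0,"turn": 0}

```text
clock: 10.1
eef_pos: [623.4, 163.3, 114.0]
tcp_rot: [[0.98, -0.198, -0.0], [-0.198, -0.98, -0.0], [-0.0, 0.0, -1.0]]
ft_force: [1.7, 4.3, 1.7]
opening: 16.3
```

```bash
python3 st.py
```

```text
t=10.10 box rel (36.1,9.0) r=37.2 psi=0.2453 z=114.0 Fr=1.9 Ft(ccw)=4.2 Fz=1.7 op=16.3
```

carry_out:
  plan:
    - {"fingers": 0.012,"dx": 0.0003,"dy": 0.0014,"dz": 0,"turn": 0}
    - {"fingers": 0.012,"dx": 0.0002,"dy": 0.0014,"dz": 0,"turn": 0}

```text
clock: 10.3
eef_pos: [623.4, 160.6, 114.0]
tcp_rot: [[0.98, -0.198, 0.0], [-0.198, -0.98, -0.0], [0.0, -0.0, -1.0]]
ft_force: [2.0, 3.1, 1.1]
opening: 16.5
```

```bash
python3 st.py
```

```text
t=10.30 box rel (36.6,6.4) r=37.1 psi=0.1722 z=114.0 Fr=1.9 Ft(ccw)=3.2 Fz=1.1 op=16.5
```

carry_out:
  plan:
    - {"fingers": 0.012,"dx": 0.0003,"dy": 0.0015,"dz": 0,"turn": 0}
    - {"fingers": 0.012,"dx": 0.0002,"dy": 0.0015,"dz": 0,"turn": 0}
    - {"fingers": 0.012,"dx": 0.0001,"dy": 0.0015,"dz": 0,"turn": 0}

```text
clock: 10.6
eef_pos: [623.1, 156.1, 114.0]
tcp_rot: [[0.98, -0.198, 0.0], [-0.198, -0.98, 0.0], [0.0, -0.0, -1.0]]
ft_force: [1.9, 4.1, 1.0]
opening: 16.4
```

```bash
python3 st.py
```

```text
t=10.60 box rel (37.1,1.9) r=37.2 psi=0.0511 z=114.0 Fr=1.2 Ft(ccw)=4.4 Fz=1.0 op=16.4
```

carry_out:
  plan:
    - {"fingers": 0.012,"dx": 0.0001,"dy": 0.0015,"dz": 0,"turn": 0}
    - {"fingers": 0.012,"dx": 0,"dy": 0.0015,"dz": 0,"turn": 0}
    - {"fingers": 0.012,"dx": 0,"dy": 0.0015,"dz": 0,"turn": 0}

```text
clock: 10.9
eef_pos: [622.6, 154.0, 114.1]
tcp_rot: [[0.98, -0.197, 0.002], [-0.197, -0.98, 0.003], [0.001, -0.003, -1.0]]
ft_force: [4.1, 9.1, -2.6]
opening: 16.4
```

```bash
python3 st.py
```

```text
t=10.90 box rel (37.2,-0.2) r=37.2 psi=-0.0060 z=114.1 Fr=2.1 Ft(ccw)=9.7 Fz=-2.6 op=16.4
```

carry_out:
  plan:
    - {"fingers": 0.012,"dx": 0,"dy": -0.0018,"dz": 0,"turn": 0}
    - {"fingers": 0.012,"dx": 0,"dy": 0,"dz": 0,"turn": 0}

```text
clock: 11.1
eef_pos: [622.8, 154.6, 114.0]
tcp_rot: [[0.98, -0.197, 0.001], [-0.197, -0.98, 0.001], [0.0, -0.001, -1.0]]
ft_force: [3.9, 6.5, -0.4]
opening: 16.5
```

```bash
python3 st.py
```

```text
t=11.10 box rel (37.2,0.3) r=37.2 psi=0.0088 z=114.0 Fr=2.5 Ft(ccw)=7.2 Fz=-0.4 op=16.5
```

carry_out:
  plan:
    - {"fingers": 0.012,"dx": 0,"dy": 0,"dz": 0,"turn": 0}
    - {"fingers": 0.012,"dx": 0,"dy": 0,"dz": 0,"turn": 0}
    - {"fingers": 0.012,"dx": 0,"dy": 0,"dz": 0,"turn": 0}

```text
clock: 11.4
eef_pos: [622.7, 154.6, 114.0]
tcp_rot: [[0.98, -0.197, 0.001], [-0.197, -0.98, 0.001], [0.0, -0.001, -1.0]]
ft_force: [2.9, 6.0, 0.5]
opening: 16.4
```

```bash
python3 st.py
```

```text
t=11.40 box rel (37.2,0.3) r=37.2 psi=0.0079 z=114.0 Fr=1.7 Ft(ccw)=6.5 Fz=0.5 op=16.4
```

```bash
python3 st.py 0.13 12 -0.02
```

```text
t=11.40 box rel (37.2,0.3) r=37.2 psi=0.0079 z=114.0 Fr=1.7 Ft(ccw)=6.5 Fz=0.5 op=16.4
from -0.02 to 1.54
{"fingers": 0.012, "dx": -0.0002, "dy": -0.0048, "dz": 0, "turn": 0}, {"fingers": 0.012, "dx": -0.0008, "dy": -0.0047, "dz": 0, "turn": 0}, {"fingers": 0.012, "dx": -0.0014, "dy": -0.0046, "dz": 0, "turn": 0}, {"fingers": 0.012, "dx": -0.0020, "dy": -0.0044, "dz": 0, "turn": 0}, {"fingers": 0.012, "dx": -0.0026, "dy": -0.0041, "dz": 0, "turn": 0}, {"fingers": 0.012, "dx": -0.0031, "dy": -0.0037, "dz": 0, "turn": 0}, {"fingers": 0.012, "dx": -0.0035, "dy": -0.0033, "dz": 0, "turn": 0}, {"fingers": 0.012, "dx": -0.0039, "dy": -0.0028, "dz": 0, "turn": 0}, {"fingers": 0.012, "dx": -0.0043, "dy": -0.0022, "dz": 0, "turn": 0}, {"fingers": 0.012, "dx": -0.0045, "dy": -0.0017, "dz": 0, "turn": 0}, {"fingers": 0.012, "dx": -0.0047, "dy": -0.0011, "dz": 0, "turn": 0}, {"fingers": 0.012, "dx": -0.0048, "dy": -0.0005, "dz": 0, "turn": 0},
```

carry_out:
  plan:
    - {"fingers": 0.012,"dx": -0.0002,"dy": -0.0048,"dz": 0,"turn": 0}
    - {"fingers": 0.012,"dx": -0.0008,"dy": -0.0047,"dz": 0,"turn": 0}
    - {"fingers": 0.012,"dx": -0.0014,"dy": -0.0046,"dz": 0,"turn": 0}
    - {"fingers": 0.012,"dx": -0.002,"dy": -0.0044,"dz": 0,"turn": 0}
    - {"fingers": 0.012,"dx": -0.0026,"dy": -0.0041,"dz": 0,"turn": 0}
    - {"fingers": 0.012,"dx": -0.0031,"dy": -0.0037,"dz": 0,"turn": 0}
    - {"fingers": 0.012,"dx": -0.0035,"dy": -0.0033,"dz": 0,"turn": 0}
    - {"fingers": 0.012,"dx": -0.0039,"dy": -0.0028,"dz": 0,"turn": 0}

```text
clock: 12.2
eef_pos: [611.4, 188.8, 113.9]
tcp_rot: [[0.98, -0.198, -0.0], [-0.198, -0.98, -0.0], [-0.0, 0.001, -1.0]]
ft_force: [0.3, -3.8, 5.2]
opening: 16.2
```

```bash
python3 st.py
```

```text
t=12.20 box rel (19.2,31.6) r=37.0 psi=1.0248 z=113.9 Fr=-2.6 Ft(ccw)=-2.8 Fz=5.2 op=16.2
```

```bash
for a in 1.02 2.58 4.14; do python3 st.py 0.13 12 $a|tail -2; done
```

```text
from 1.02 to 2.58
{"fingers": 0.012, "dx": -0.0043, "dy": -0.0022, "dz": 0, "turn": 0}, {"fingers": 0.012, "dx": -0.0045, "dy": -0.0017, "dz": 0, "turn": 0}, {"fingers": 0.012, "dx": -0.0047, "dy": -0.0011, "dz": 0, "turn": 0}, {"fingers": 0.012, "dx": -0.0048, "dy": -0.0005, "dz": 0, "turn": 0}, {"fingers": 0.012, "dx": -0.0048, "dy": 0.0002, "dz": 0, "turn": 0}, {"fingers": 0.012, "dx": -0.0047, "dy": 0.0008, "dz": 0, "turn": 0}, {"fingers": 0.012, "dx": -0.0046, "dy": 0.0014, "dz": 0, "turn": 0}, {"fingers": 0.012, "dx": -0.0044, "dy": 0.0020, "dz": 0, "turn": 0}, {"fingers": 0.012, "dx": -0.0041, "dy": 0.0025, "dz": 0, "turn": 0}, {"fingers": 0.012, "dx": -0.0037, "dy": 0.0030, "dz": 0, "turn": 0}, {"fingers": 0.012, "dx": -0.0033, "dy": 0.0035, "dz": 0, "turn": 0}, {"fingers": 0.012, "dx": -0.0028, "dy": 0.0039, "dz": 0, "turn": 0}, 
from 2.58 to 4.140000000000001
{"fingers": 0.012, "dx": -0.0023, "dy": 0.0042, "dz": 0, "turn": 0}, {"fingers": 0.012, "dx": -0.0017, "dy": 0.0045, "dz": 0, "turn": 0}, {"fingers": 0.012, "dx": -0.0011, "dy": 0.0047, "dz": 0, "turn": 0}, {"fingers":
[... 757 characters left out ...]
 "turn": 0}, {"fingers": 0.012, "dx": 0.0047, "dy": 0.0012, "dz": 0, "turn": 0}, {"fingers": 0.012, "dx": 0.0048, "dy": 0.0006, "dz": 0, "turn": 0}, {"fingers": 0.012, "dx": 0.0048, "dy": -0.0001, "dz": 0, "turn": 0}, {"fingers": 0.012, "dx": 0.0048, "dy": -0.0007, "dz": 0, "turn": 0}, {"fingers": 0.012, "dx": 0.0046, "dy": -0.0013, "dz": 0, "turn": 0}, {"fingers": 0.012, "dx": 0.0044, "dy": -0.0019, "dz": 0, "turn": 0}, {"fingers": 0.012, "dx": 0.0041, "dy": -0.0024, "dz": 0, "turn": 0}, {"fingers": 0.012, "dx": 0.0038, "dy": -0.0030, "dz": 0, "turn": 0}, {"fingers": 0.012, "dx": 0.0034, "dy": -0.0034, "dz": 0, "turn": 0}, {"fingers": 0.012, "dx": 0.0029, "dy": -0.0038, "dz": 0, "turn": 0},
```

carry_out:
  plan:
    - {"fingers": 0.012,"dx": -0.0043,"dy": -0.0022,"dz": -0.0003,"turn": 0}
    - {"fingers": 0.012,"dx": -0.0045,"dy": -0.0017,"dz": 0,"turn": 0}
    - {"fingers": 0.012,"dx": -0.0047,"dy": -0.0011,"dz": 0,"turn": 0}
    - {"fingers": 0.012,"dx": -0.0048,"dy": -0.0005,"dz": 0,"turn": 0}

```text
clock: 12.6
eef_pos: [594.5, 197.6, 114.0]
tcp_rot: [[0.98, -0.198, -0.0], [-0.198, -0.98, -0.0], [-0.0, 0.0, -1.0]]
ft_force: [1.8, -2.7, 0.9]
opening: 16.2
```

```bash
python3 st.py
```

```text
t=12.60 box rel (0.9,36.9) r=36.9 psi=1.5457 z=114.0 Fr=-2.2 Ft(ccw)=-2.4 Fz=0.9 op=16.2
```

carry_out:
  plan:
    - {"fingers": 0.012,"dx": -0.0048,"dy": 0.0004,"dz": 0,"turn": 0}
    - {"fingers": 0.012,"dx": -0.0047,"dy": 0.0008,"dz": 0,"turn": 0}
    - {"fingers": 0.012,"dx": -0.0046,"dy": 0.0014,"dz": 0,"turn": 0}
    - {"fingers": 0.012,"dx": -0.0044,"dy": 0.002,"dz": 0,"turn": 0}
    - {"fingers": 0.012,"dx": -0.0041,"dy": 0.0025,"dz": 0,"turn": 0}
    - {"fingers": 0.012,"dx": -0.0037,"dy": 0.003,"dz": 0,"turn": 0}
    - {"fingers": 0.012,"dx": -0.0033,"dy": 0.0035,"dz": 0,"turn": 0}
    - {"fingers": 0.012,"dx": -0.0028,"dy": 0.0039,"dz": 0,"turn": 0}

```text
clock: 13.4
eef_pos: [559.5, 187.0, 114.1]
tcp_rot: [[0.98, -0.198, 0.0], [-0.198, -0.98, 0.0], [0.0, -0.0, -1.0]]
ft_force: [5.1, -1.5, -7.1]
opening: 16.5
```

```bash
python3 st.py
```

```text
t=13.40 box rel (-31.3,19.4) r=36.8 psi=2.5854 z=114.1 Fr=-4.7 Ft(ccw)=-2.4 Fz=-7.1 op=16.5
```

carry_out:
  plan:
    - {"fingers": 0.012,"dx": -0.0019,"dy": 0.0044,"dz": 0.0004,"turn": 0}
    - {"fingers": 0.012,"dx": -0.0017,"dy": 0.0045,"dz": 0,"turn": 0}
    - {"fingers": 0.012,"dx": -0.0011,"dy": 0.0047,"dz": 0,"turn": 0}
    - {"fingers": 0.012,"dx": -0.0005,"dy": 0.0048,"dz": 0,"turn": 0}
    - {"fingers": 0.012,"dx": 0.0001,"dy": 0.0048,"dz": 0,"turn": 0}
    - {"fingers": 0.012,"dx": 0.0007,"dy": 0.0048,"dz": 0,"turn": 0}

```text
clock: 14.0
eef_pos: [549.4, 161.0, 114.0]
tcp_rot: [[0.98, -0.197, -0.0], [-0.197, -0.98, 0.001], [-0.001, -0.001, -1.0]]
ft_force: [0.2, 4.1, -2.3]
opening: 16.7
```

```bash
python3 st.py
```

```text
t=14.00 box rel (-36.0,-8.0) r=36.8 psi=-2.9226 z=114.0 Fr=-0.3 Ft(ccw)=-4.1 Fz=-2.3 op=16.7
```

carry_out:
  plan:
    - {"fingers": 0.012,"dx": 0.0013,"dy": 0.0046,"dz": 0,"turn": 0}
    - {"fingers": 0.012,"dx": 0.0019,"dy": 0.0044,"dz": 0,"turn": 0}
    - {"fingers": 0.012,"dx": 0.0025,"dy": 0.0041,"dz": 0,"turn": 0}
    - {"fingers": 0.012,"dx": 0.003,"dy": 0.0038,"dz": 0,"turn": 0}
    - {"fingers": 0.012,"dx": 0.0035,"dy": 0.0033,"dz": 0,"turn": 0}
    - {"fingers": 0.012,"dx": 0.0039,"dy": 0.0029,"dz": 0,"turn": 0}

```text
clock: 14.6
eef_pos: [561.3, 134.3, 114.0]
tcp_rot: [[0.98, -0.198, -0.0], [-0.198, -0.98, -0.0], [-0.0, 0.0, -1.0]]
ft_force: [-0.9, 2.9, 0.3]
opening: 16.8
```

```bash
python3 st.py
```

```text
t=14.60 box rel (-19.0,-31.8) r=37.1 psi=-2.1093 z=114.0 Fr=-1.5 Ft(ccw)=-2.6 Fz=0.3 op=16.8
```

```bash
python3 st.py 0.13 7 4.174; python3 st.py 0.06 3 5.084
```

```text
t=14.60 box rel (-19.0,-31.8) r=37.1 psi=-2.1093 z=114.0 Fr=-1.5 Ft(ccw)=-2.6 Fz=0.3 op=16.8
from 4.174 to 5.0840000000000005
{"fingers": 0.012, "dx": 0.0043, "dy": 0.0022, "dz": 0, "turn": 0}, {"fingers": 0.012, "dx": 0.0045, "dy": 0.0016, "dz": 0, "turn": 0}, {"fingers": 0.012, "dx": 0.0047, "dy": 0.0010, "dz": 0, "turn": 0}, {"fingers": 0.012, "dx": 0.0048, "dy": 0.0004, "dz": 0, "turn": 0}, {"fingers": 0.012, "dx": 0.0048, "dy": -0.0002, "dz": 0, "turn": 0}, {"fingers": 0.012, "dx": 0.0047, "dy": -0.0008, "dz": 0, "turn": 0}, {"fingers": 0.012, "dx": 0.0046, "dy": -0.0015, "dz": 0, "turn": 0}, 
t=14.60 box rel (-19.0,-31.8) r=37.1 psi=-2.1093 z=114.0 Fr=-1.5 Ft(ccw)=-2.6 Fz=0.3 op=16.8
from 5.084 to 5.263999999999999
{"fingers": 0.012, "dx": 0.0020, "dy": -0.0009, "dz": 0, "turn": 0}, {"fingers": 0.012, "dx": 0.0020, "dy": -0.0010, "dz": 0, "turn": 0}, {"fingers": 0.012, "dx": 0.0019, "dy": -0.0011, "dz": 0, "turn": 0},
```

carry_out:
  plan:
    - {"fingers": 0.012,"dx": 0.0043,"dy": 0.0022,"dz": 0,"turn": 0}
    - {"fingers": 0.012,"dx": 0.0045,"dy": 0.0016,"dz": 0,"turn": 0}
    - {"fingers": 0.012,"dx": 0.0047,"dy": 0.001,"dz": 0,"turn": 0}
    - {"fingers": 0.012,"dx": 0.0048,"dy": 0.0004,"dz": 0,"turn": 0}
    - {"fingers": 0.012,"dx": 0.0048,"dy": -0.0002,"dz": 0,"turn": 0}
    - {"fingers": 0.012,"dx": 0.0047,"dy": -0.0008,"dz": 0,"turn": 0}
    - {"fingers": 0.012,"dx": 0.0046,"dy": -0.0015,"dz": 0,"turn": 0}

```text
clock: 15.3
eef_pos: [592.6, 125.0, 113.9]
tcp_rot: [[0.98, -0.198, -0.0], [-0.198, -0.98, -0.001], [-0.0, 0.001, -1.0]]
ft_force: [-5.1, -1.0, 4.2]
opening: 16.2
```

```bash
python3 st.py
```

```text
t=15.30 box rel (13.5,-34.7) r=37.3 psi=-1.1993 z=113.9 Fr=0.1 Ft(ccw)=-5.2 Fz=4.2 op=16.2
```

carry_out:
  plan:
    - {"fingers": 0.012,"dx": 0.002,"dy": -0.0009,"dz": 0,"turn": 0}
    - {"fingers": 0.012,"dx": 0.002,"dy": -0.001,"dz": 0,"turn": 0}
    - {"fingers": 0.012,"dx": 0.0018,"dy": -0.0011,"dz": 0,"turn": 0}
    - {"fingers": 0.012,"dx": 0,"dy": 0,"dz": 0,"turn": 0}

```text
clock: 15.7
eef_pos: [599.2, 126.8, 113.9]
tcp_rot: [[0.98, -0.198, 0.001], [-0.198, -0.98, -0.001], [0.001, 0.001, -1.0]]
ft_force: [-1.8, -1.4, 4.5]
opening: 16.4
```

```bash
python3 st.py; python3 look.py b10
```

```text
t=15.70 box rel (19.7,-31.6) r=37.2 psi=-1.0141 z=113.9 Fr=0.7 Ft(ccw)=-2.2 Fz=4.5 op=16.4
15.7 [599.2 126.8 113.9] [-1.8 -1.4  4.5] 16.4 [-0.09  0.53 -0.29  1.8   0.2   0.84 -2.25]
```

View pics/b10.png

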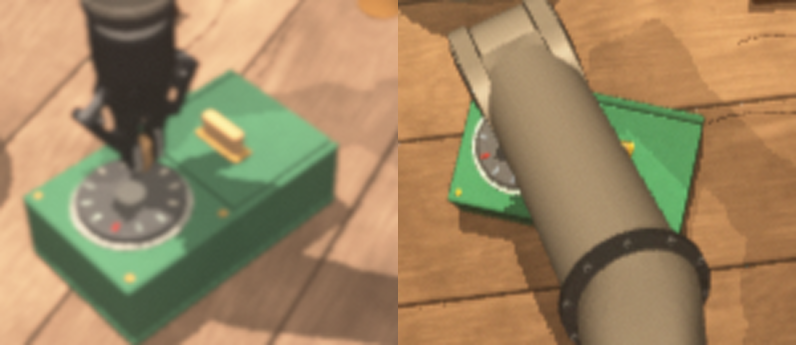

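The left panel shows the red mark at (116,228), opposite the gripped knob. I'll compare its angle with the arm's reading.

Run:
```python
from h import *
import cv2
p=np.load('box.npy'); off=np.load('axoff.npy')
im=cv2.imread('pics/b10.png').astype(int)
B,G,Rr=im[...,0],im[...,1],im[...,2]
m=(Rr-G>45)&(Rr-B>45)
for n,x0,o in (('scene',0,(185,160)),('top',398,(180,145))):
    mm=np.zeros_like(m); 
    if x0==0: mm[200:245,90:145]=m[200:245,90:145]
    else: mm[140:175,470:500]=m[140:175,470:500]
    v,u=np.nonzero(mm)
    if len(u)<5: print('few',len(u));continue
    u=((u-x0+.5)*150/398-.5).mean()+o[0]; v=((v+.5)*130/345-.5).mean()+o[1]
    X=ray(n,u,v,97)
    for of in ((0,0),off):
        a=b2w(p,[(0,65,0)])[0]; d=X[:2]-a[:2]-of
        print(n,u,v,np.hypot(*d),'psi from red',(np.arctan2(d[1],d[0])-p[2]+np.pi)%(2*np.pi))
```

```text
scene 228.11642550099896 245.07028112449797 40.43947797570508 psi from red 5.202219624651423
scene 228.11642550099896 245.07028112449797 41.950719290640706 psi from red 5.183092159694261
top 212.34092878184023 203.19165417291356 42.66585249237572 psi from red 5.259145719530197
top 212.34092878184023 203.19165417291356 44.13024096874309 psi from red 5.239053648436462
```

```bash
for a in 5.266 4.226 3.186 2.146; do python3 st.py -0.13 8 $a|tail -2; done
```

```text
from 5.266 to 4.226
{"fingers": 0.012, "dx": -0.0042, "dy": 0.0023, "dz": 0, "turn": 0}, {"fingers": 0.012, "dx": -0.0045, "dy": 0.0017, "dz": 0, "turn": 0}, {"fingers": 0.012, "dx": -0.0047, "dy": 0.0011, "dz": 0, "turn": 0}, {"fingers": 0.012, "dx": -0.0048, "dy": 0.0005, "dz": 0, "turn": 0}, {"fingers": 0.012, "dx": -0.0048, "dy": -0.0002, "dz": 0, "turn": 0}, {"fingers": 0.012, "dx": -0.0047, "dy": -0.0008, "dz": 0, "turn": 0}, {"fingers": 0.012, "dx": -0.0046, "dy": -0.0014, "dz": 0, "turn": 0}, {"fingers": 0.012, "dx": -0.0044, "dy": -0.0020, "dz": 0, "turn": 0}, 
from 4.226 to 3.186
{"fingers": 0.012, "dx": -0.0041, "dy": -0.0025, "dz": 0, "turn": 0}, {"fingers": 0.012, "dx": -0.0037, "dy": -0.0030, "dz": 0, "turn": 0}, {"fingers": 0.012, "dx": -0.0033, "dy": -0.0035, "dz": 0, "turn": 0}, {"fingers": 0.012, "dx": -0.0028, "dy": -0.0039, "dz": 0, "turn": 0}, {"fingers": 0.012, "dx": -0.0023, "dy": -0.0042, "dz": 0, "turn": 0}, {"fingers": 0.012, "dx": -0.0017, "dy": -0.0045, "dz": 0, "turn": 0}, {"fingers": 0.012, "dx": -0.0011, "dy": -0.0047, "dz": 0, "turn": 0}, {"fingers": 0
[... 511 characters left out ...]
"dx": 0.0035, "dy": -0.0033, "dz": 0, "turn": 0}, {"fingers": 0.012, "dx": 0.0039, "dy": -0.0029, "dz": 0, "turn": 0}, 
from 2.146 to 1.1059999999999999
{"fingers": 0.012, "dx": 0.0042, "dy": -0.0023, "dz": 0, "turn": 0}, {"fingers": 0.012, "dx": 0.0045, "dy": -0.0018, "dz": 0, "turn": 0}, {"fingers": 0.012, "dx": 0.0047, "dy": -0.0012, "dz": 0, "turn": 0}, {"fingers": 0.012, "dx": 0.0048, "dy": -0.0006, "dz": 0, "turn": 0}, {"fingers": 0.012, "dx": 0.0048, "dy": 0.0000, "dz": 0, "turn": 0}, {"fingers": 0.012, "dx": 0.0048, "dy": 0.0007, "dz": 0, "turn": 0}, {"fingers": 0.012, "dx": 0.0046, "dy": 0.0013, "dz": 0, "turn": 0}, {"fingers": 0.012, "dx": 0.0044, "dy": 0.0019, "dz": 0, "turn": 0},
```

carry_out:
  plan:
    - {"fingers": 0.012,"dx": -0.0042,"dy": 0.0023,"dz": -0.0003,"turn": 0}
    - {"fingers": 0.012,"dx": -0.0045,"dy": 0.0017,"dz": 0,"turn": 0}
    - {"fingers": 0.012,"dx": -0.0047,"dy": 0.0011,"dz": 0,"turn": 0}
    - {"fingers": 0.012,"dx": -0.0048,"dy": 0.0005,"dz": 0,"turn": 0}
    - {"fingers": 0.012,"dx": -0.0048,"dy": -0.0002,"dz": 0,"turn": 0}
    - {"fingers": 0.012,"dx": -0.0047,"dy": -0.0008,"dz": 0,"turn": 0}
    - {"fingers": 0.012,"dx": -0.0046,"dy": -0.0014,"dz": 0,"turn": 0}
    - {"fingers": 0.012,"dx": -0.0044,"dy": -0.002,"dz": 0,"turn": 0}

```text
clock: 16.6
eef_pos: [561.8, 133.8, 114.0]
tcp_rot: [[0.98, -0.198, -0.0], [-0.198, -0.98, 0.0], [-0.0, -0.0, -1.0]]
ft_force: [1.5, -1.1, -3.3]
opening: 16.5
```

```bash
python3 st.py
```

```text
t=16.60 box rel (-18.4,-32.2) r=37.1 psi=-2.0908 z=114.0 Fr=-0.2 Ft(ccw)=1.8 Fz=-3.3 op=16.5
```

carry_out:
  plan:
    - {"fingers": 0.012,"dx": -0.0041,"dy": -0.0025,"dz": 0.0002,"turn": 0}
    - {"fingers": 0.012,"dx": -0.0037,"dy": -0.003,"dz": 0,"turn": 0}
    - {"fingers": 0.012,"dx": -0.0033,"dy": -0.0035,"dz": 0,"turn": 0}
    - {"fingers": 0.012,"dx": -0.0028,"dy": -0.0039,"dz": 0,"turn": 0}
    - {"fingers": 0.012,"dx": -0.0023,"dy": -0.0042,"dz": 0,"turn": 0}
    - {"fingers": 0.012,"dx": -0.0017,"dy": -0.0045,"dz": 0,"turn": 0}
    - {"fingers": 0.012,"dx": -0.0011,"dy": -0.0047,"dz": 0,"turn": 0}
    - {"fingers": 0.012,"dx": -0.0005,"dy": -0.0048,"dz": 0,"turn": 0}

```text
clock: 17.4
eef_pos: [549.9, 167.8, 114.0]
tcp_rot: [[0.98, -0.198, 0.0], [-0.198, -0.98, -0.0], [0.001, 0.0, -1.0]]
ft_force: [5.5, -3.2, -4.4]
opening: 16.2
```

```bash
python3 st.py
```

```text
t=17.40 box rel (-36.9,-1.3) r=36.9 psi=-3.1071 z=114.0 Fr=-6.0 Ft(ccw)=2.3 Fz=-4.4 op=16.2
```

carry_out:
  plan:
    - {"fingers": 0.012,"dx": 0.0007,"dy": -0.0048,"dz": 0.0002,"turn": 0}
    - {"fingers": 0.012,"dx": 0.0007,"dy": -0.0048,"dz": 0,"turn": 0}
    - {"fingers": 0.012,"dx": 0.0013,"dy": -0.0046,"dz": 0,"turn": 0}
    - {"fingers": 0.012,"dx": 0.0019,"dy": -0.0044,"dz": 0,"turn": 0}
    - {"fingers": 0.012,"dx": 0.0025,"dy": -0.0041,"dz": 0,"turn": 0}
    - {"fingers": 0.012,"dx": 0.003,"dy": -0.0038,"dz": 0,"turn": 0}
    - {"fingers": 0.012,"dx": 0.0035,"dy": -0.0033,"dz": 0,"turn": 0}

```text
clock: 18.1
eef_pos: [568.9, 194.2, 113.9]
tcp_rot: [[0.98, -0.198, -0.0], [-0.198, -0.98, -0.001], [-0.0, 0.001, -1.0]]
ft_force: [0.2, -4.6, 4.6]
opening: 16.0
```

```bash
python3 st.py
```

```text
t=18.10 box rel (-23.5,28.4) r=36.9 psi=2.2611 z=113.9 Fr=-4.1 Ft(ccw)=2.0 Fz=4.6 op=16.0
```

```bash
python3 st.py -0.13 4 2.261;python3 st.py -0.05 3 1.741|tail -1
```

```text
t=18.10 box rel (-23.5,28.4) r=36.9 psi=2.2611 z=113.9 Fr=-4.1 Ft(ccw)=2.0 Fz=4.6 op=16.0
from 2.261 to 1.741
{"fingers": 0.012, "dx": 0.0039, "dy": -0.0028, "dz": 0, "turn": 0}, {"fingers": 0.012, "dx": 0.0042, "dy": -0.0023, "dz": 0, "turn": 0}, {"fingers": 0.012, "dx": 0.0045, "dy": -0.0017, "dz": 0, "turn": 0}, {"fingers": 0.012, "dx": 0.0047, "dy": -0.0011, "dz": 0, "turn": 0}, 
{"fingers": 0.012, "dx": 0.0018, "dy": -0.0003, "dz": 0, "turn": 0}, {"fingers": 0.012, "dx": 0.0018, "dy": -0.0002, "dz": 0, "turn": 0}, {"fingers": 0.012, "dx": 0.0018, "dy": -0.0001, "dz": 0, "turn": 0},
```

carry_out:
  plan:
    - {"fingers": 0.012,"dx": 0.0041,"dy": -0.0025,"dz": -0.0002,"turn": 0}
    - {"fingers": 0.012,"dx": 0.0042,"dy": -0.0023,"dz": 0,"turn": 0}
    - {"fingers": 0.012,"dx": 0.0045,"dy": -0.0018,"dz": 0,"turn": 0}
    - {"fingers": 0.012,"dx": 0.0045,"dy": -0.0012,"dz": 0,"turn": 0}

```text
clock: 18.5
eef_pos: [586.7, 198.6, 113.9]
tcp_rot: [[0.98, -0.198, -0.002], [-0.198, -0.98, -0.001], [-0.002, 0.001, -1.0]]
ft_force: [-3.1, -4.8, 5.4]
opening: 16.5
```

```bash
python3 st.py
```

```text
t=18.50 box rel (-7.0,36.3) r=36.9 psi=1.7608 z=113.9 Fr=-4.8 Ft(ccw)=3.0 Fz=5.4 op=16.5
```

carry_out:
  plan:
    - {"fingers": 0.012,"dx": 0.002,"dy": 0.0002,"dz": -0.0003,"turn": 0}
    - {"fingers": 0.012,"dx": 0.002,"dy": -0.0001,"dz": 0,"turn": 0}
    - {"fingers": 0.012,"dx": 0.0015,"dy": 0,"dz": 0,"turn": 0}
    - {"fingers": 0.012,"dx": 0,"dy": 0,"dz": 0,"turn": 0}

```text
clock: 18.9
eef_pos: [592.2, 198.0, 114.0]
tcp_rot: [[0.98, -0.197, -0.001], [-0.197, -0.98, 0.001], [-0.001, -0.001, -1.0]]
ft_force: [-2.4, -0.1, 0.8]
opening: 16.7
```

```bash
python3 st.py
```

```text
t=18.90 box rel (-1.4,36.8) r=36.8 psi=1.6089 z=114.0 Fr=-0.5 Ft(ccw)=2.4 Fz=0.8 op=16.7
```

```bash
python3 look.py b3
```

```text
18.9 [592.2 198.  114. ] [-2.4 -0.1  0.8] 16.7 [-0.2   0.55 -0.3   1.77  0.2   0.85 -2.36]
```

View pics/b3.png

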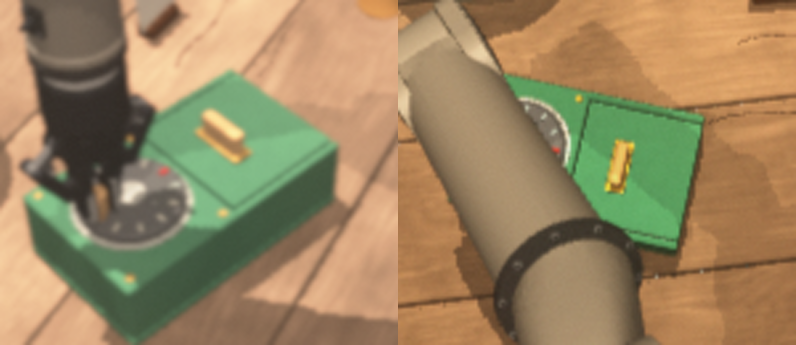

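```bash
for a in 1.605 2.515; do python3 st.py 0.13 7 $a|tail -2;done
```

```text
from 1.605 to 2.515
{"fingers": 0.012, "dx": -0.0048, "dy": 0.0005, "dz": 0, "turn": 0}, {"fingers": 0.012, "dx": -0.0047, "dy": 0.0011, "dz": 0, "turn": 0}, {"fingers": 0.012, "dx": -0.0045, "dy": 0.0017, "dz": 0, "turn": 0}, {"fingers": 0.012, "dx": -0.0042, "dy": 0.0023, "dz": 0, "turn": 0}, {"fingers": 0.012, "dx": -0.0039, "dy": 0.0028, "dz": 0, "turn": 0}, {"fingers": 0.012, "dx": -0.0035, "dy": 0.0033, "dz": 0, "turn": 0}, {"fingers": 0.012, "dx": -0.0031, "dy": 0.0037, "dz": 0, "turn": 0}, 
from 2.515 to 3.4250000000000003
{"fingers": 0.012, "dx": -0.0026, "dy": 0.0041, "dz": 0, "turn": 0}, {"fingers": 0.012, "dx": -0.0020, "dy": 0.0044, "dz": 0, "turn": 0}, {"fingers": 0.012, "dx": -0.0014, "dy": 0.0046, "dz": 0, "turn": 0}, {"fingers": 0.012, "dx": -0.0008, "dy": 0.0047, "dz": 0, "turn": 0}, {"fingers": 0.012, "dx": -0.0002, "dy": 0.0048, "dz": 0, "turn": 0}, {"fingers": 0.012, "dx": 0.0004, "dy": 0.0048, "dz": 0, "turn": 0}, {"fingers": 0.012, "dx": 0.0010, "dy": 0.0047, "dz": 0, "turn": 0},
```

The red mark sits at (164,171) in the left panel, on the lid side as expected for 3. Now counter-clockwise to 6, which is ψ≈3.17.

carry_out:
  plan:
    - {"fingers": 0.012,"dx": -0.0048,"dy": 0.0005,"dz": 0,"turn": 0}
    - {"fingers": 0.012,"dx": -0.0047,"dy": 0.0011,"dz": 0,"turn": 0}
    - {"fingers": 0.012,"dx": -0.0045,"dy": 0.0017,"dz": 0,"turn": 0}
    - {"fingers": 0.012,"dx": -0.0042,"dy": 0.0023,"dz": 0,"turn": 0}
    - {"fingers": 0.012,"dx": -0.0039,"dy": 0.0028,"dz": 0,"turn": 0}
    - {"fingers": 0.012,"dx": -0.0035,"dy": 0.0033,"dz": 0,"turn": 0}
    - {"fingers": 0.012,"dx": -0.0031,"dy": 0.0037,"dz": 0,"turn": 0}
    - {"fingers": 0.012,"dx": -0.0026,"dy": 0.0041,"dz": 0,"turn": 0}
    - {"fingers": 0.012,"dx": -0.002,"dy": 0.0044,"dz": 0,"turn": 0}
    - {"fingers": 0.012,"dx": -0.0014,"dy": 0.0046,"dz": 0,"turn": 0}

```text
clock: 20.0
eef_pos: [552.4, 175.9, 114.1]
tcp_rot: [[0.98, -0.198, -0.001], [-0.198, -0.98, -0.0], [-0.001, 0.0, -1.0]]
ft_force: [1.3, 1.7, -8.9]
opening: 16.3
```

```bash
python3 st.py
```

```text
t=20.00 box rel (-36.0,7.2) r=36.7 psi=2.9441 z=114.1 Fr=-0.5 Ft(ccw)=-2.1 Fz=-8.9 op=16.3
```

carry_out:
  plan:
    - {"fingers": 0.012,"dx": -0.0005,"dy": 0.003,"dz": 0.0005,"turn": 0}
    - {"fingers": 0.012,"dx": -0.0003,"dy": 0.003,"dz": 0,"turn": 0}
    - {"fingers": 0.012,"dx": 0,"dy": 0.002,"dz": 0,"turn": 0}
    - {"fingers": 0.012,"dx": 0,"dy": 0,"dz": 0,"turn": 0}

```text
clock: 20.4
eef_pos: [550.2, 168.2, 114.0]
tcp_rot: [[0.98, -0.198, -0.001], [-0.198, -0.98, -0.001], [-0.001, 0.001, -1.0]]
ft_force: [-3.1, 1.4, -0.4]
opening: 16.6
```

```bash
python3 st.py; python3 look.py b6
```

```text
t=20.40 box rel (-36.7,-0.7) r=36.7 psi=-3.1214 z=114.0 Fr=3.3 Ft(ccw)=-0.8 Fz=-0.4 op=16.6
20.4 [550.2 168.2 114. ] [-3.1  1.4 -0.4] 16.6 [-0.17  0.48 -0.31  1.89  0.2   0.8  -2.35]
```

View pics/b6.png

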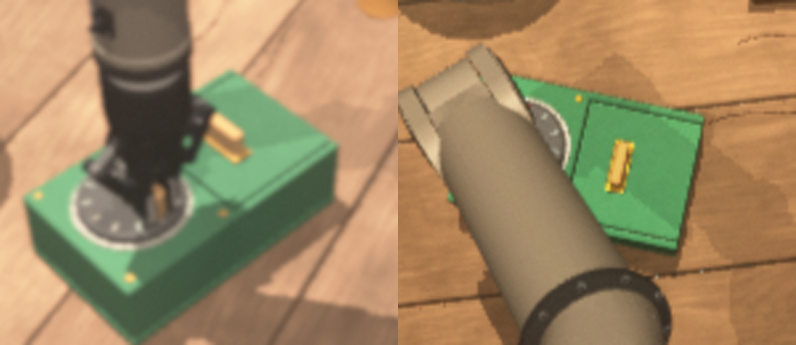

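The dial is at 6: ψ is 3.162 against a target of 3.172, with the knob still in the jaws. I'll release it and move to the lid grip.

carry_out:
  plan:
    - {"fingers": 0.045,"dx": 0,"dy": 0,"dz": 0,"turn": 0}
    - {"fingers": 0.045,"dx": 0,"dy": 0,"dz": 0,"turn": 0}
    - {"fingers": 0.045,"dx": 0,"dy": 0,"dz": 0,"turn": 0}
    - {"fingers": 0.045,"dx": 0,"dy": 0,"dz": 0,"turn": 0}
    - {"fingers": 0.045,"dx": 0,"dy": 0,"dz": -0.02,"turn": 0}
    - {"fingers": 0.045,"dx": 0,"dy": 0,"dz": -0.03,"turn": 0}
    - {"fingers": 0.045,"dx": 0.0122,"dy": 0.0384,"dz": 0,"turn": 0}
    - {"fingers": 0.045,"dx": 0.0122,"dy": 0.0384,"dz": 0,"turn": 0}
    - {"fingers": 0.045,"dx": 0.0122,"dy": 0.0384,"dz": 0,"turn": 0}
    - {"fingers": 0.045,"dx": 0,"dy": 0,"dz": 0,"turn": 0}
    - {"fingers": 0.045,"dx": 0,"dy": 0,"dz": 0,"turn": 0}

```text
clock: 21.6
eef_pos: [563.9, 47.1, 163.9]
tcp_rot: [[0.98, -0.201, 0.0], [-0.201, -0.98, -0.0], [0.0, 0.0, -1.0]]
ft_force: [-0.1, 0.6, -0.2]
opening: 45.0
```

```bash
python3 look.py c1; python3 st.py
```

```text
21.6 [563.9  47.1 163.9] [-0.1  0.6 -0.2] 45.0 [ 0.04  0.4  -0.29  1.88  0.15  0.88 -2.1 ]
t=21.70 box rel (0.1,-114.2) r=114.2 psi=-1.5699 z=163.9 Fr=-1.1 Ft(ccw)=-0.0 Fz=-0.2 op=44.7
```

View pics/c1.png

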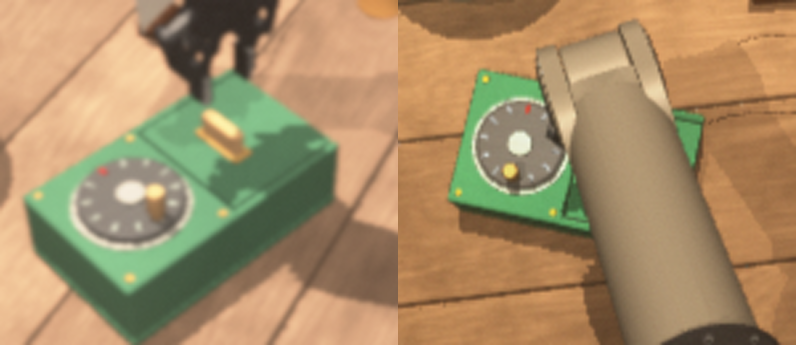

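Run:
```python
from h import *
from rig import arm
s=arm.state(); e=np.array(s['eef_pos']); y=np.array(s['tcp_rot'])[:,1]; print(s['clock'],e,s['ft_force'])
p=np.load('box.npy')
def T(u,v,z): return ray('top',(u-398+.5)*150/398-.5+180,(v+.5)*130/345-.5+145,z)
def S(u,v,z): return ray('scene',(u+.5)*150/398-.5+185,(v+.5)*130/345-.5+160,z)
for f,k,h in ((T,(510,172),(519,144)),(S,(154,190),(129,192))):
    K=f(*k,131);H=f(*h,101);d=K[:2]-H[:2];print(K,H,np.hypot(*d),(np.arctan2(d[1],d[0])-p[2])%(2*np.pi))
# lid grip from first pictures (top face centre z=113)
print('grip top', ray('top',(420+.5)/5-.5+180,(286+.5)/5-.5+150,113), 'scene',S(222,128,113), 'scene0', ray('scene',(404+.5)/2.9-.5+130,(170+.5)/2.9-.5+150,113))
```

```text
21.7 [563.6325707   49.73150211 163.92541103] [ 0.19899414  1.05524069 -0.17336564]
[547.76347098 169.55192386 131.        ] [585.06074985 164.21551343 101.        ] 37.67710560955334 3.1999627235272525
[553.40242973 170.14057126 131.        ] [589.51140281 164.84830105 101.        ] 36.4947401751745 3.1965482279939397
grip top [560.84023345  47.57443318 113.        ] scene [562.34409871  56.4223847  113.        ] scene0 [560.22871364  56.59795983 113.        ]
```

carry_out:
  plan:
    - {"fingers": 0.045,"dx": 0,"dy": 0,"dz": 0.03,"turn": 0}
    - {"fingers": 0.045,"dx": 0,"dy": 0,"dz": 0.025,"turn": 0}
    - {"fingers": 0.045,"dx": 0,"dy": 0,"dz": 0.01,"turn": 0}
    - {"fingers": 0.045,"dx": 0,"dy": 0,"dz": 0,"turn": 0}

```text
clock: 22.1
eef_pos: [562.5, 49.7, 97.6]
tcp_rot: [[0.981, -0.196, -0.003], [-0.196, -0.981, 0.0], [-0.003, 0.0, -1.0]]
ft_force: [0.3, -0.1, 0.0]
opening: 45.0
```

```bash
python3 look.py c2; python3 st.py
```

```text
22.1 [562.5  49.7  97.6] [ 0.3 -0.1  0. ] 45.0 [ 0.02  0.49 -0.27  1.92  0.19  0.76 -2.13]
t=22.20 box rel (0.7,-114.4) r=114.4 psi=-1.5650 z=99.5 Fr=0.6 Ft(ccw)=1.1 Fz=1.1 op=45.1
```

View pics/c2.png

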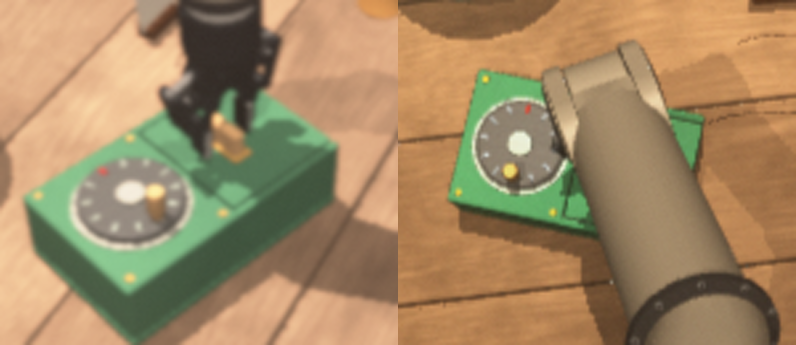

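The fingers straddle the grip bar, around (228,140) in the left panel. I'll centre and close.

carry_out:
  plan:
    - {"fingers": 0.045,"dx": 0,"dy": 0.0015,"dz": 0,"turn": 0}
    - {"fingers": 0.008,"dx": 0,"dy": 0,"dz": 0,"turn": 0}
    - {"fingers": 0.008,"dx": 0,"dy": 0,"dz": 0,"turn": 0}
    - {"fingers": 0.008,"dx": 0,"dy": 0,"dz": 0,"turn": 0}
    - {"fingers": 0.008,"dx": 0,"dy": 0,"dz": 0,"turn": 0}
    - {"fingers": 0.008,"dx": 0,"dy": 0,"dz": 0,"turn": 0}
  newtons: 40

```text
clock: 22.8
eef_pos: [563.8, 47.0, 99.6]
tcp_rot: [[0.98, -0.198, 0.001], [-0.198, -0.98, -0.0], [0.001, -0.0, -1.0]]
ft_force: [-0.8, 0.1, 6.5]
opening: 12.9
```

```bash
python3 st.py
```

```text
t=22.80 box rel (0.8,-116.8) r=116.8 psi=-1.5641 z=99.6 Fr=0.1 Ft(ccw)=-0.8 Fz=6.5 op=12.9
```

carry_out:
  plan:
    - {"fingers": 0.008,"dx": 0,"dy": 0.001,"dz": -0.0004,"turn": 0}
    - {"fingers": 0.008,"dx": 0,"dy": 0.001,"dz": 0,"turn": 0}
    - {"fingers": 0.008,"dx": 0,"dy": 0.001,"dz": 0,"turn": 0}

```text
clock: 23.1
eef_pos: [563.3, 44.7, 99.6]
tcp_rot: [[0.98, -0.197, 0.001], [-0.197, -0.98, 0.001], [0.001, -0.001, -1.0]]
ft_force: [0.9, 1.7, 4.6]
opening: 13.1
```

```bash
python3 st.py
```

```text
t=23.10 box rel (0.8,-119.2) r=119.2 psi=-1.5641 z=99.6 Fr=-1.8 Ft(ccw)=0.6 Fz=4.6 op=13.1
```

carry_out:
  plan:
    - {"fingers": 0.008,"dx": 0,"dy": 0.001,"dz": 0,"turn": 0}
    - {"fingers": 0.008,"dx": 0,"dy": 0.001,"dz": 0,"turn": 0}

```text
clock: 23.3
eef_pos: [562.9, 42.3, 99.7]
tcp_rot: [[0.98, -0.198, 0.001], [-0.198, -0.98, 0.0], [0.001, -0.001, -1.0]]
ft_force: [1.3, 1.8, 5.5]
opening: 13.1
```

```bash
python3 st.py
```

```text
t=23.30 box rel (0.8,-121.6) r=121.6 psi=-1.5640 z=99.7 Fr=-2.0 Ft(ccw)=0.9 Fz=5.5 op=13.1
```

carry_out:
  plan:
    - {"fingers": 0.008,"dx": 0,"dy": 0.0015,"dz": -0.0003,"turn": 0}
    - {"fingers": 0.008,"dx": 0,"dy": 0.0015,"dz": 0,"turn": 0}

```text
clock: 23.5
eef_pos: [562.2, 39.0, 99.7]
tcp_rot: [[0.98, -0.198, 0.001], [-0.198, -0.98, 0.0], [0.001, -0.0, -1.0]]
ft_force: [1.9, 1.9, 3.0]
opening: 13.1
```

```bash
python3 st.py
```

```text
t=23.50 box rel (0.8,-125.0) r=125.0 psi=-1.5643 z=99.7 Fr=-2.3 Ft(ccw)=1.5 Fz=3.0 op=13.1
```

The lid has gone past the 3 mm catch at about 2 N, so it's unlocked. I'll keep sliding.

carry_out:
  plan:
    - {"fingers": 0.008,"dx": 0,"dy": 0.004,"dz": 0,"turn": 0}
    - {"fingers": 0.008,"dx": 0,"dy": 0.005,"dz": 0,"turn": 0}
    - {"fingers": 0.008,"dx": 0,"dy": 0.005,"dz": 0,"turn": 0}
    - {"fingers": 0.008,"dx": 0,"dy": 0.005,"dz": 0,"turn": 0}
    - {"fingers": 0.008,"dx": 0,"dy": 0.005,"dz": 0,"turn": 0}
    - {"fingers": 0.008,"dx": 0,"dy": 0.005,"dz": 0,"turn": 0}

```text
clock: 24.1
eef_pos: [556.4, 10.1, 99.7]
tcp_rot: [[0.98, -0.198, 0.001], [-0.198, -0.98, 0.0], [0.001, -0.0, -1.0]]
ft_force: [5.3, 1.0, 1.7]
opening: 13.2
```

```bash
python3 st.py
```

```text
t=24.10 box rel (0.9,-154.4) r=154.5 psi=-1.5648 z=99.7 Fr=-2.0 Ft(ccw)=5.0 Fz=1.7 op=13.2
```

carry_out:
  plan:
    - {"fingers": 0.008,"dx": 0.0003,"dy": 0.005,"dz": 0,"turn": 0}
    - {"fingers": 0.008,"dx": 0.0003,"dy": 0.005,"dz": 0,"turn": 0}
    - {"fingers": 0.008,"dx": 0.0002,"dy": 0.005,"dz": 0,"turn": 0}
    - {"fingers": 0.008,"dx": 0.0001,"dy": 0.005,"dz": 0,"turn": 0}
    - {"fingers": 0.008,"dx": 0.0001,"dy": 0.005,"dz": 0,"turn": 0}
    - {"fingers": 0.008,"dx": 0.0001,"dy": 0.005,"dz": 0,"turn": 0}
    - {"fingers": 0.008,"dx": 0.0001,"dy": 0.004,"dz": 0,"turn": 0}

```text
clock: 24.8
eef_pos: [549.8, -23.2, 99.6]
tcp_rot: [[0.98, -0.198, -0.001], [-0.198, -0.98, -0.0], [-0.001, 0.0, -1.0]]
ft_force: [1.3, 3.0, 6.2]
opening: 13.3
```

```bash
python3 st.py
```

```text
t=24.80 box rel (1.1,-188.4) r=188.4 psi=-1.5650 z=99.6 Fr=-3.2 Ft(ccw)=0.7 Fz=6.2 op=13.3
```

carry_out:
  plan:
    - {"fingers": 0.008,"dx": 0,"dy": 0.002,"dz": -0.0003,"turn": 0}
    - {"fingers": 0.008,"dx": 0,"dy": 0.002,"dz": 0,"turn": 0}
    - {"fingers": 0.008,"dx": 0,"dy": 0.002,"dz": 0,"turn": 0}
    - {"fingers": 0.008,"dx": 0,"dy": 0.002,"dz": 0,"turn": 0}
    - {"fingers": 0.008,"dx": 0,"dy": 0.001,"dz": 0,"turn": 0}

```text
clock: 25.3
eef_pos: [548.1, -31.8, 99.6]
tcp_rot: [[0.98, -0.198, -0.001], [-0.198, -0.98, -0.0], [-0.001, 0.0, -1.0]]
ft_force: [1.2, 2.8, 3.8]
opening: 13.3
```

```bash
python3 st.py
```

```text
t=25.30 box rel (1.1,-197.2) r=197.2 psi=-1.5650 z=99.6 Fr=-2.9 Ft(ccw)=0.6 Fz=3.8 op=13.3
```

carry_out:
  plan:
    - {"fingers": 0.008,"dx": 0,"dy": 0.001,"dz": 0,"turn": 0}
    - {"fingers": 0.008,"dx": 0,"dy": 0.001,"dz": 0,"turn": 0}

```text
clock: 25.5
eef_pos: [547.8, -33.6, 99.6]
tcp_rot: [[0.98, -0.198, -0.001], [-0.198, -0.98, 0.0], [-0.001, 0.0, -1.0]]
ft_force: [0.3, 3.8, 4.8]
opening: 13.2
```

```bash
python3 st.py
```

```text
t=25.50 box rel (1.2,-199.0) r=199.0 psi=-1.5650 z=99.6 Fr=-3.8 Ft(ccw)=-0.5 Fz=4.8 op=13.2
```

carry_out:
  plan:
    - {"fingers": 0.008,"dx": 0,"dy": 0.0008,"dz": 0,"turn": 0}
    - {"fingers": 0.008,"dx": 0,"dy": 0.0007,"dz": 0,"turn": 0}

```text
clock: 25.7
eef_pos: [547.5, -35.1, 99.7]
tcp_rot: [[0.98, -0.198, -0.001], [-0.198, -0.98, 0.0], [-0.001, 0.0, -1.0]]
ft_force: [-0.8, 3.3, 3.5]
opening: 13.3
```

```bash
python3 st.py
```

```text
t=25.70 box rel (1.2,-200.5) r=200.5 psi=-1.5648 z=99.7 Fr=-3.1 Ft(ccw)=-1.4 Fz=3.5 op=13.3
```

carry_out:
  plan:
    - {"fingers": 0.008,"dx": 0,"dy": 0.0008,"dz": 0,"turn": 0}
    - {"fingers": 0.008,"dx": 0,"dy": 0.0007,"dz": 0,"turn": 0}

```text
clock: 25.9
eef_pos: [547.4, -35.8, 99.7]
tcp_rot: [[0.98, -0.198, -0.0], [-0.198, -0.98, 0.001], [-0.001, -0.001, -1.0]]
ft_force: [-0.7, 6.6, 2.5]
opening: 13.3
```

```bash
python3 st.py
```

```text
t=25.90 box rel (1.2,-201.3) r=201.3 psi=-1.5647 z=99.7 Fr=-6.3 Ft(ccw)=-1.9 Fz=2.5 op=13.3
```

The end stop is felt at about 6 N. I'll ease off, release and lift clear.

carry_out:
  plan:
    - {"fingers": 0.008,"dx": 0,"dy": -0.0007,"dz": 0,"turn": 0}
    - {"fingers": 0.045,"dx": 0,"dy": 0,"dz": 0,"turn": 0}
    - {"fingers": 0.045,"dx": 0,"dy": 0,"dz": 0,"turn": 0}
    - {"fingers": 0.045,"dx": 0,"dy": 0,"dz": 0,"turn": 0}
    - {"fingers": 0.045,"dx": 0,"dy": 0,"dz": 0,"turn": 0}
    - {"fingers": 0.045,"dx": 0,"dy": 0,"dz": -0.02,"turn": 0}
    - {"fingers": 0.045,"dx": 0,"dy": 0,"dz": -0.04,"turn": 0}
    - {"fingers": 0.045,"dx": 0,"dy": 0,"dz": -0.04,"turn": 0}
    - {"fingers": 0.045,"dx": 0,"dy": 0,"dz": 0,"turn": 0}
    - {"fingers": 0.045,"dx": 0,"dy": 0,"dz": 0,"turn": 0}

```text
clock: 26.9
eef_pos: [548.3, -36.2, 200.7]
tcp_rot: [[0.98, -0.198, 0.002], [-0.198, -0.98, -0.0], [0.002, -0.0, -1.0]]
ft_force: [-0.2, 0.1, -1.0]
opening: 45.2
```

```bash
python3 look.py d1
```

```text
26.9 [548.3 -36.2 200.7] [-0.2  0.1 -1. ] 45.2 [ 0.19  0.33 -0.29  1.88  0.12  0.94 -1.93]
```

View pics/d1.png

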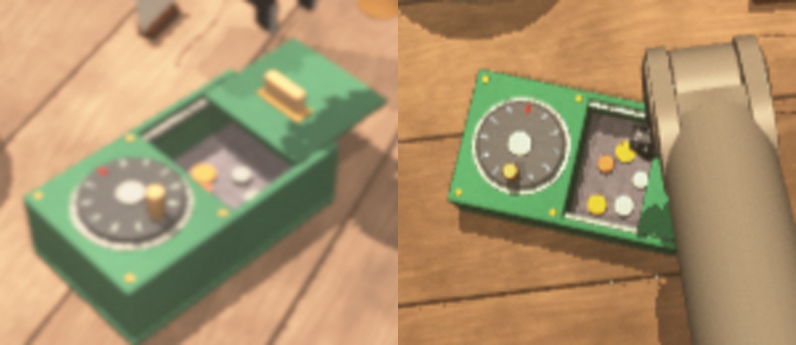

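The picture shows the lid open to the right, coins visible in the tray, and the gripper clear above the grip bar at about (285,90) in the left panel.

```bash
python3 -c "
from rig import job_done
print(job_done())"
```

```text
the job is handed in; nothing more can be done
None
```

The cash box is open and the job is handed in at about 27 s of the allowed 72; no verdict came back.

- **Stop:** I carried the knob clockwise until it met the sprung stop, at about 10 N total on the knob, roughly 6 N of it on the stop. That stop position was counted as zero.
- **Dialing:** The arm's readings were within about 0.01 rad of each number, so I did not have to begin again.

| Dialed | Direction | Target (rad) | Reached (rad) |
|---|---|---|---|
| 10 | counter-clockwise | 5.266 | 5.269 |
| 3 | clockwise | 1.601 | 1.609 |
| 6 | counter-clockwise | 3.172 | 3.162 |

- **Lid:** It slid at 2–4 N until the end stop was felt at about 6 N, with about 85 mm of travel by the arm's reading. I then let go and lifted clear.
- **Last checks:** The final picture shows the lid open, the tray visible and the gripper about 100 mm above the grip bar, with about zero force at the wrist. I did not check the bystanders at the end, but the arm never worked near them.
- **Disagreements:** The pictures put the dial at 3.20 rad for 6, and at 5.18–5.26 rad for 10. The biggest gap from the arm's reading was about 0.09 rad, at 10, inside the 0.13 rad tolerance. The camera-fitted box position was also about 1.7 mm off, which I corrected by feel.

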